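# Hang the plaster ornaments on the drying tree

### The arm

A 6-joint arm with a two-finger parallel gripper is mounted at the origin on the work surface. World frame = base frame: x ahead of the robot, y to its left, z up, the work surface at z = 0. Lengths are in m, angles in rad, forces in N, time in s.
With the tool pointing down it reaches from about 0.425 to 0.925 m from the base axis. Payload 12.5 kg.
Tool frame: the origin (TCP) lies between the finger pads; the fingertips stand 25 mm ahead of it and the grasp point (between the pads) lies 6 mm ahead of it; z points along the fingers, y is the line along which they close (so a half turn about z gives the same grasp; the last joint's range is limited). The gripper opens to 85 mm and grips with 20 to 120 N. Pads are 22 mm wide; open, the fingers measure 114 mm over their backs; the gripper's body (76 mm by 85 mm) begins 54 mm behind the grasp point. The pads swing forward as they close: fully open they stand 13 mm farther back than shut.
Start: joints at [1.24, 0.491, 1.559, -0, 1.092, -0.106], TCP at [0.139, 0.609, 0.227] pointing down, gripper open.
Joint ranges: [-3.1, 3.1], [-0.84, 2.19], [0.05, 2.79], [-1.13, 4.28], [0.06, 2.93], [-2.69, 2.69]. Speed limits (rad/s): [2.22, 2.22, 2.79, 3.14, 3.14, 3.14].

### API

Orientations are given as [roll, pitch, yaw] about the fixed x, y, z axes, in that order (R = Rz(yaw) Ry(pitch) Rx(roll)).
In Python, from bench import observe, vision, job gives the robot as it stands.
- The arm moves only by the tool drive_tool, never from a script. Its argument "deltas" is a list of rows, each an object with "dp": the shift along the tool's x, y, z in cm, a list of three; "twist": the turn, a rotation vector about the tool's x, y, z in degrees, a list of three; "jaw": the opening, from 0 (shut) to 1 (fully open). In form: [{"dp": [tx, ty, tz], "twist": [wx, wy, wz], "jaw": jaw}, ...]. A call has 1 to 12 rows; each row is the pose to reach, as a shift and turn from the pose commanded when the call began, along the tool's axes at that moment; what a row does not reach only later rows make up. A row lasts 1/10 s, in which the tool goes at most 50 mm and 8.59 degrees, less where a joint would pass 70% of its speed; a pose out of reach is approached as far as the arm can. A call with a gripper value outside its range is refused whole. The fingers move at their own pace and stop on an object; the grip force is fixed at half the most. Time passes only in rows, so rows that repeat a pose let the fingers close. It gives the time, the measured TCP pose, the force, the opening and the grip force at its end, in the units of the state.
- observe(): the state, without advancing time (a new reading comes with each control period).
- vision.capture(name): name is "scene" or "top" or "wrist"; returns (picture, depth): 400x640x3 uint8, red, green, blue; 400x640 float32, m along the optical axis (not along the pixel's ray), 0 where there is no reading.
- vision.camera_info(name): a dict with "intrinsics" (3x3 intrinsics, pixels), "rvec" (rotation vector, rad) and "tvec" (3), from world to camera coordinates, as OpenCV has them. Camera axes: x right, y down, z forward; pixel columns grow to the right and rows downward; lengths in m; the calibration is good to about 2 mm. A picture is of the moment at which its call begins: read the wrist's pose just before it. camera_info takes no time and is no camera call; for the wrist camera it gives the pose at the moment of the call.
- job.sign_off(): hands the job in; it is judged then, once.
The state is a dict: "time": time; "qpos": joint angles; "joint_vel": joint speeds; "effort": joint torques, N m; "tcp_pos": TCP position; "orientation": TCP orientation; "ft_force": force on the tool from outside, world axes, zero at the start; "moment": the same for the moment, N m; "opening": opening from 0.0 (shut) to 1.0 (fully open); "grasp_force": force on a finger pad.
Only numpy, scipy, OpenCV 4.12 (cv2) and the standard library are available. Lean on these libraries where they do the work, as an engineer would, in place of code of your own. Each camera call takes 0.05 s, during which the arm holds its last target. There are 200 camera calls.

### The job

Hang every plaster ornament lying in the tray on the drying tree, each on a branch of its own. Only a branch facing the booth's open front can be loaded, so turn the tree, by its knob, to bring a free one there. Grip the plaster gently, leave the ornaments that already hang there hanging, let all come to rest, and do not disturb the cup, the jar or the brush.

Things in the scene. Friction and masses are not known exactly. Their poses are not given: they have to be found in the camera images.
- piece1: white plaster ornament, 85 g: body 64 (x) x 40 (y) x 20 mm, and from its +x end a square hanging loop, 44 wide, 10 thick at mid thickness, out to x = 78 mm; its opening is 38 long (x 32 to 70) and 30 mm wide. Origin: centre of the body's underside, the place to grip, across y. Faces alike: either side up will do. Starts flat in the tray. 3 or 4 of the four are present
- piece2: ornament, same as piece1, or absent. Plaster chips if the fingers squeeze it with more than about 45 N: grip it with some 20 to 25 N
- piece3: ornament, same as piece1, or absent. Hanging freely on a branch, its x is up and its origin is about 104 mm above the table and 90 to 112 mm from the tree's axis
- piece4: ornament, same as piece1, or absent. To hang one: hold it flat, loop towards the post and body outwards, lower it until the prong has come up through the loop and the loop is just above the branch, and let go; the body swings down and comes to rest after 5 to 10 s
- done1: ornament, same as piece1, already hanging on the tree by its loop at the start, x up; or absent (1 or 2 of the two are present)
- done2: ornament, same as done1, on another branch; or absent
- tree (a joint): angle of the drying tree about its upright axis, rad, 0 at the start, growing anticlockwise seen from above; turns many times round; friction (0.06 N m) holds it where it is left. On its 20 mm post are six level branches of 8 mm rod, 60 degrees apart, axes 170 mm above the table, each ending 114 mm from the axis in an upturned prong, tip 204 mm up; a 34 mm disc on it at 70 mm stops ornaments
- tree_knob (a point): centre of the black six-sided knob on top of the tree's post, on its axis, 236 mm above the table; 35 mm across its flats, 34 mm high. Its axes turn with the tree: x points along branch 0; y is square to a pair of flats (flats face midway between branches)
- booth: fixed drying booth round the tree; origin on the table on the tree's axis. Open front towards its -x (the robot). Clear walls 190 mm high at y = +-165 mm (x -100 to +170) and at x = +170 mm, so that only a branch pointing out of the open front, along the booth's -x, can be loaded. The tree's foot is a disc of radius 60, 12 mm high
- tray: fixed shallow blue tray, 290 (x) x 250 (y) x 12 mm high, 4 mm floor and walls, a divider each way: four compartments centred at x = +-72, y = +-62 mm, one ornament at most in each, loop towards the tray's +x. Origin: centre of its underside. Ornaments stand 12 mm above the walls, so the fingers can grip over them
- hook0 (a point): top of branch 0 at the foot of its prong: 174 mm above the table, 114 mm from the tree's axis; the prong rises 30 mm above it. 0 degrees anticlockwise from branch 0
- hook1 (a point): top of branch 1 at the foot of its prong: 174 mm above the table, 114 mm from the tree's axis; the prong rises 30 mm above it. 60 degrees anticlockwise from branch 0
- hook2 (a point): top of branch 2 at the foot of its prong: 174 mm above the table, 114 mm from the tree's axis; the prong rises 30 mm above it. 120 degrees anticlockwise from branch 0
- hook3 (a point): top of branch 3 at the foot of its prong: 174 mm above the table, 114 mm from the tree's axis; the prong rises 30 mm above it. 180 degrees anticlockwise from branch 0
- hook4 (a point): top of branch 4 at the foot of its prong: 174 mm above the table, 114 mm from the tree's axis; the prong rises 30 mm above it. 240 degrees anticlockwise from branch 0
- hook5 (a point): top of branch 5 at the foot of its prong: 174 mm above the table, 114 mm from the tree's axis; the prong rises 30 mm above it. 300 degrees anticlockwise from branch 0
- cup: clear plastic water cup, 72 mm wide, 85 mm high, standing beside the booth; origin centre of underside. Not to be disturbed.
- jar: blue paint jar, 60 mm wide, 75 mm high, beyond the far side of the tray; origin centre of underside. Not to be disturbed.
- brush: paint brush 170 mm long lying on the table to the robot's left; not to be disturbed.
There are look-alikes about, which are no part of the job. Leave any orange look-alike of the piece4 alone. Leave any green look-alike of the done2 alone.

How it is judged:
At the end, for the whole second after the job is handed in: Every ornament present, new or already there, hangs on the tree by its loop: its origin 30 to 155 mm from the tree's axis and 85 to 130 mm above the table, long axis within 0.6 rad of upright, nearly at rest (below 0.4 m/s), and no two origins closer than 50 mm (horizontal distance between piece1 and tree_knob between 0.03 and 0.155 m and height (world z) of piece1 between 0.085 and 0.13 m and angle between each of piece1, piece2, piece3, piece4, done1, done2's own x axis and vertical below 0.6 rad and linear speed of each of piece1, piece2, piece3, piece4, done1, done2 below 0.4 m/s and horizontal distance between piece2 and tree_knob between 0.03 and 0.155 m and height (world z) of piece2 between 0.085 and 0.13 m and horizontal distance between piece3 and tree_knob between 0.03 and 0.155 m and height (world z) of piece3 between 0.085 and 0.13 m and horizontal distance between piece4 and tree_knob between 0.03 and 0.155 m and height (world z) of piece4 between 0.085 and 0.13 m and horizontal distance between done1 and tree_knob between 0.03 and 0.155 m and height (world z) of done1 between 0.085 and 0.13 m and horizontal distance between done2 and tree_knob between 0.03 and 0.155 m and height (world z) of done2 between 0.085 and 0.13 m and horizontal distance between piece1 and piece2 above 0.05 m and horizontal distance between each of piece1, piece2 and piece3 above 0.05 m and horizontal distance between each of piece1, piece2, piece3 and piece4 above 0.05 m and horizontal distance between each of piece1, piece2, piece3, piece4 and done1 above 0.05 m and horizontal distance between each of piece1, piece2, piece3, piece4, done1 and done2 above 0.05 m); the robot touches nothing.
It fails at once if an ornament is squeezed hard enough to chip (contact force between the fingers and piece1 above 90 N or contact force between the fingers and piece2 above 90 N or contact force between the fingers and piece3 above 90 N or contact force between the fingers and piece4 above 90 N or contact force between the fingers and done1 above 90 N or contact force between the fingers and done2 above 90 N).
It fails at once if the cup, the jar or the brush is disturbed (distance of any of cup, jar, brush from where it was at the start of the episode above 0.03 m).
Of piece1, piece2, piece3, piece4 only 3 to 4 are there at a start; the rules pass over those that are not, and their reading is None.
Of done1, done2 only 1 to 2 are there at a start; the rules pass over those that are not, and their reading is None.
At some moment in a run one of piece1, piece2, piece3, piece4 may be knocked a few centimetres aside while the robot is not near it.
Once in a run the grip may slacken for a moment while it holds something.
It also fails if it takes over 210 s, if anything falls off the work surface, if the arm or the gripper's body presses on something with over 40 N, if the wrist force passes 120 N, or if a joint passes its speed limit or range.

## Working session

There is one attempt and no reset: what is moved stays moved. The work goes in short steps, Python scripts to look and compute and a tool call to move; the robot and the scene stay as the last step left them, time stands still between calls to the robot, and variables do not carry over. Pictures are saved under pics/ and viewed, at most 14 in all, crops included, and the job is handed in when it is done.

Besides the shell and the picture viewer there is one more tool, called after "Request:" in YAML: its name, and indented under it one key for each argument. drive_tool: Moves the arm, as the interface text tells. Its arguments: {"type":"object","properties":{"deltas":{"type":"array","items":{"type":"object","properties":{"dp":{"type":"array","items":{"type":"number"}},"twist":{"type":"array","items":{"type":"number"}},"jaw":{"type":"number"}}}}},"required":["deltas"]}

```bash
ls; mkdir -p pics
cat > h.py <<'E'
import numpy as np, cv2
from bench import observe, vision, job
from scipy.spatial.transform import Rotation as Ro
def cam(n):
    c=vision.camera_info(n); R=cv2.Rodrigues(np.array(c["rvec"],float))[0]
    return np.array(c["intrinsics"],float),R,np.array(c["tvec"],float).ravel()
def cap(n,f):
    c=cam(n); p,d=vision.capture(n); cv2.imwrite(f"pics/{f}.png",p[:,:,::-1]); np.savez(f"pics/{f}.npz",p=p,d=d,K=c[0],R=c[1],t=c[2]); return p,d,c
def load(f):
    z=np.load(f"pics/{f}.npz"); return z["p"],z["d"],(z["K"],z["R"],z["t"])
def world(c,u,v,z):  # pixel + depth -> world
    K,R,t=c; return R.T@(np.linalg.inv(K)@np.array([u,v,1])*z-t)
def onplane(c,u,v,h):
    K,R,t=c; o=-R.T@t; r=R.T@np.linalg.inv(K)@np.array([u,v,1.]); return o+r*(h-o[2])/r[2]
def cloud(d,c):
    K,R,t=c; v,u=np.mgrid[:d.shape[0],:d.shape[1]]
    P=np.stack([(u-K[0,2])/K[0,0]*d,(v-K[1,2])/K[1,1]*d,d],-1); return (P-t)@R
E
python3 - <<'E'
from h import *
for n in("scene","top"):cap(n,n+"0")
s=observe();print(s)
E
```

```text
pics
{'time': 0.1, 'qpos': array([ 1.24041367e+00,  4.91499010e-01,  1.55934734e+00,  2.27939646e-05,
        1.09172523e+00, -1.05605279e-01]), 'joint_vel': array([ 7.24215075e-05, -1.21156114e-03, -2.77886640e-03, -2.69759168e-04,
        1.09510441e-04, -1.31668225e-03]), 'effort': array([ 2.82283967e-03, -6.19446874e+01, -2.62024140e+01, -1.18548105e-04,
        2.92300341e-03, -1.15190571e-05]), 'tcp_pos': array([0.13922038, 0.60910386, 0.22690053]), 'orientation': array([-3.14062132e+00, -1.23292048e-04,  2.91680470e+00]), 'ft_force': array([-0.30150543, -1.14200988, -0.09813769]), 'moment': array([ 0.00362484, -0.0138326 , -0.03594553]), 'grasp_force': 0.0, 'opening': 1.0049413911682685}
```

View pics/top0.png

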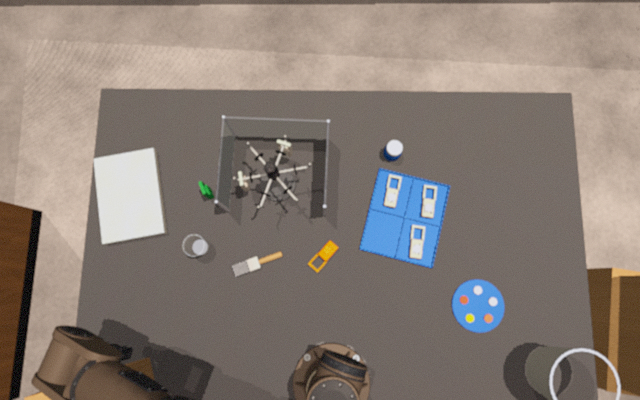

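View pics/scene0.png

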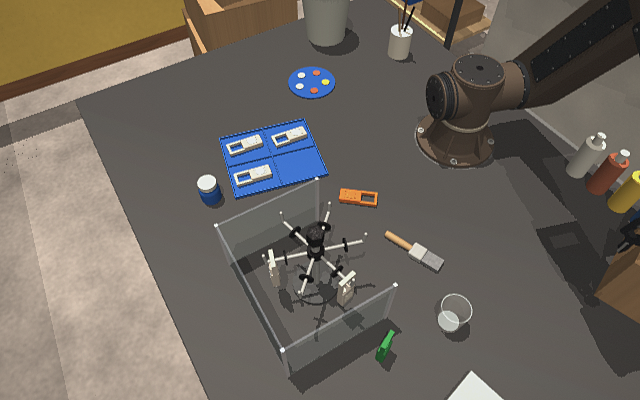

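The top view shows three white ornaments in the tray at about (393,190), (428,200) and (417,242). The compartment at (383,233) is empty. The tree is at (272,172) with two hung ornaments near (284,145) and (241,179). The orange look-alike (323,256) and the green one (205,188) are to be left alone. Next I'll enlarge these areas to confirm.

Run:
```python
from h import *
p,d,c=load("top0")
a=cv2.resize(p[105:225,195:345],None,fx=4,fy=4,interpolation=cv2.INTER_CUBIC)   # 600x480
cv2.imwrite("pics/cropA.png",a[:,:,::-1])
a=cv2.resize(p[135:275,340:460],None,fx=4,fy=4,interpolation=cv2.INTER_CUBIC)
cv2.imwrite("pics/cropB.png",a[:,:,::-1])
print(c[0],-c[1].T@c[2])
```

```text
[[461.04087244   0.         316.77838798]
 [  0.         461.04087244 196.13540816]
 [  0.           0.           1.        ]] [0.32517166 0.02917933 1.56931319]
```

View pics/cropA.png

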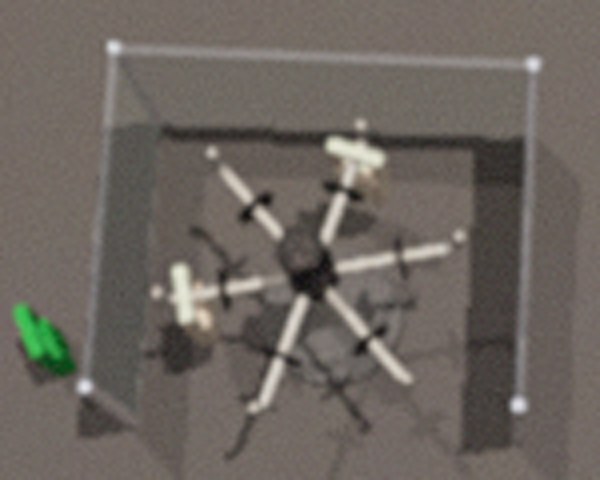

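View pics/cropB.png

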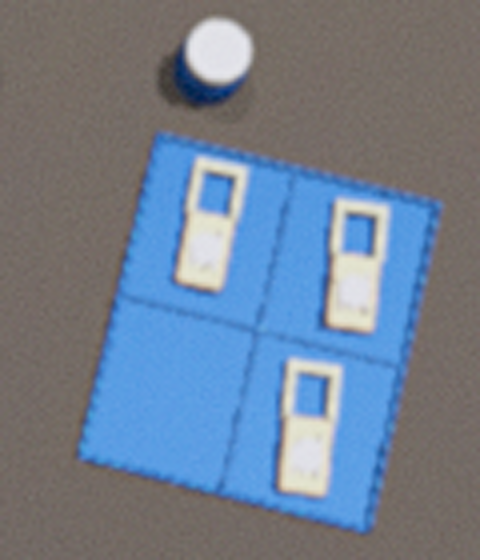

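The crop confirms it: the white ornaments with square loops in the tray are the ones to hang. Prong tips in crop A are at (211,152), (361,125, loaded), (459,236), (408,378), (258,405) and (157,292, loaded).

```bash
cat >> h.py <<'E'
def pieces(f):
    p,d,c=load(f); q=p.astype(int); m=((q.min(2)>140)&(q[:,:,0]>=q[:,:,2]-12)).astype(np.uint8); m[:150]=0; m[:, :355]=0; m[270:]=0; m[:,455:]=0
    n,l,s,ce=cv2.connectedComponentsWithStats(m); out=[]
    for i in range(1,n):
        if s[i,4]<120: continue
        vv,uu=np.nonzero(l==i); P=np.array([onplane(c,u,v,.021)[:2] for u,v in zip(uu,vv)])
        (cx,cy),(w,h),a=cv2.minAreaRect((P*1000).astype(np.float32)); a=np.radians(a)
        if h>w: a+=np.pi/2
        ax=np.array([np.cos(a),np.sin(a)]); ax=ax if ax[0]>0 else -ax
        body=np.array([cx,cy])/1000-.023*ax
        out.append((body,np.degrees(np.arctan2(ax[1],ax[0])))); print("piece",s[i,4],ce[i],body.round(4),out[-1][1].round(1),round(w,1),round(h,1))
    return out
E
python3 - <<'E'
from h import *
pieces("top0")
p,d,c=load("top0")
A=lambda u,v,h:onplane(c,195+(u-1.5)/4,105+(v-1.5)/4,h)[:2]
T=np.array([A(*x,.204) for x in [(211,152),(361,125),(459,236),(408,378),(258,405),(157,292)]])
ctr=cv2.fitEllipse((T*1000).astype(np.float32)); C=T.mean(0); print("tips",T.round(4).tolist(),ctr,C, np.linalg.norm(T-C,axis=1), np.degrees(np.arctan2(*(T-C).T[::-1])))
B=np.array([A(*x,.19) for x in [(113,46),(533,63),(85,386),(518,404)]]);print("booth",B.round(4).tolist())
L=(B[0]+B[2]-B[1]-B[3]); print(np.degrees(np.arctan2(-L[0],L[1])), B[:2].mean(0), B.mean(0))
W=cloud(d,c)
print("knob",W[165:178:3,264:280:3].round(3).reshape(-1,3))
for n,u,v in [("cup",195,245),("jar",394,148)]: print(n,onplane(c,u,v,.08))
Tr=np.array([onplane(c,340+(u-1.5)/4,135+(v-1.5)/4,.012)[:2] for u,v in [(158,133),(440,203),(372,532),(80,459)]]);print(Tr.round(3),Tr.mean(0)); e=Tr[0]-Tr[3];print(np.degrees(np.arctan2(e[1],e[0])))
E
```

```text
piece 294 [391.51360544 192.57823129] [ 0.6067 -0.1952] -11.9 44.0 108.7
piece 301 [428.24252492 202.73754153] [ 0.5722 -0.3198] -7.6 45.1 108.7
piece 316 [416.2943038  243.39873418] [ 0.4341 -0.2764] -7.4 44.5 108.7
tips [[0.7383, 0.2688], [0.7613, 0.1537], [0.674, 0.0764], [0.5636, 0.1127], [0.5415, 0.2249], [0.6274, 0.3052]] ((651.4940795898438, 190.63858032226562), (231.0188446044922, 234.8977508544922), 155.110595703125) [0.65102708 0.1902928 ] [0.11740148 0.11618194 0.11619131 0.11688293 0.11487191 0.11730328] [  41.96790331  -18.35162534  -78.57386816 -138.40966998  162.44334329
  101.62761245]
booth [[0.8283, 0.3523], [0.8179, 0.0215], [0.5566, 0.3594], [0.5472, 0.0297]]
-1.7142973175090956 [0.82308866 0.18692464] [0.68748125 0.19075304]
knob [[ 0.654  0.208  0.258]
 [ 0.656  0.2    0.252]
 [ 0.655  0.19   0.256]
 [ 0.656  0.182  0.252]
 [ 0.676  0.181  0.174]
 [ 0.72   0.19  -0.001]
 [ 0.648  0.208  0.249]
 [ 0.646  0.199  0.256]
 [ 0.647  0.19   0.252]
 [ 0.647  0.182  0.251]
 [ 0.65   0.174  0.242]
 [ 0.707  0.189  0.008]
 [ 0.697  0.242  0.001]
 [ 0.638  0.199  0.252]
 [ 0.638  0.19   0.251]
 [ 0.638  0.181  0.252]
 [ 0.646  0.176  0.219]
 [ 0.657  0.171  0.174]
 [ 0.647  0.218  0.172]
 [ 0.635  0.202  0.227]
 [ 0.634  0.192  0.232]
 [ 0.636  0.184  0.222]
 [ 0.645  0.18   0.182]
 [ 0.65   0.173  0.161]
 [ 0.674  0.24   0.011]
 [ 0.673  0.229  0.015]
 [ 0.636  0.198  0.179]
 [ 0.634  0.188  0.189]
 [ 0.635  0.179  0.185]
 [ 0.675  0.188  0.01 ]]
cup [0.43026446 0.4455233  0.08      ]
jar [ 0.76294264 -0.20096311  0.08      ]
[[ 0.711 -0.159]
 [ 0.652 -0.4  ]
 [ 0.372 -0.334]
 [ 0.429 -0.091]] [ 0.54091174 -0.24612549]
-13.486474846231117
```

Three ornaments are in the tray, and the tree axis is at about (0.651, 0.191). The free branches are at 161.8°, 221.8°, 281.8° and 41.8°, and the front is at 178.3°. I'll go to the knob first, which also lets me test the grip force safely.

```bash
cat >> h.py <<'E'
def to(x,y,z,close):  # move numbers to put TCP at x,y,z pointing down, closing line at `close` deg (mod 180, nearest)
    s=observe(); R=Ro.from_euler("xyz",s["orientation"])
    yaw=np.degrees(s["orientation"][2]); b=None
    for k in range(-2,3):
        T=Ro.from_euler("xyz",[180,0,close+90+180*k],degrees=True); w=(R.inv()*T).as_rotvec(degrees=True)
        if b is None or np.linalg.norm(w)<np.linalg.norm(b): b=w
    dp=R.inv().apply(np.array([x,y,z])-s["tcp_pos"])*100
    print("t",round(s["time"],2),"tcp",s["tcp_pos"].round(4),"rpy",np.degrees(s["orientation"]).round(1),"q6",np.degrees(s["qpos"][5]).round(1),"op",round(s["opening"],3),"gf",round(s["grasp_force"],1),"-> dp",dp.round(2),"twist",b.round(1))
E
python3 -c "
from h import *
to(.651,.191,.32,11.8)"
```

```text
t 0.1 tcp [0.1392 0.6091 0.2269] rpy [-179.9   -0.   167.1] q6 -6.1 op 1.005 gf 0.0 -> dp [-59.21 -29.36  -9.29] twist [-0.1  0.  65.3]
```

Request:
drive_tool:
  deltas:
    - {"dp":[0,0,-5],"twist":[0,0,0],"jaw":1}
    - {"dp":[-4,-2,-9.3],"twist":[0,0,6],"jaw":1}
    - {"dp":[-8.5,-4.2,-9.3],"twist":[0,0,12],"jaw":1}
    - {"dp":[-13,-6.4,-9.3],"twist":[0,0,18],"jaw":1}
    - {"dp":[-17.5,-8.6,-9.3],"twist":[0,0,24],"jaw":1}
    - {"dp":[-22,-10.8,-9.3],"twist":[0,0,30],"jaw":1}
    - {"dp":[-26.5,-13,-9.3],"twist":[0,0,36],"jaw":1}
    - {"dp":[-31,-15.2,-9.3],"twist":[0,0,42],"jaw":1}
    - {"dp":[-35.5,-17.5,-9.3],"twist":[0,0,48],"jaw":1}
    - {"dp":[-40,-19.7,-9.3],"twist":[0,0,54],"jaw":1}
    - {"dp":[-44.5,-22,-9.3],"twist":[0,0,60],"jaw":1}
    - {"dp":[-48,-23.8,-9.3],"twist":[0,0,65.3],"jaw":1}

```text
time: 1.3
tcp_pos: [0.5553, 0.2688, 0.3202]
orientation: [-3.141, -0.0, 1.773]
ft_force: [-0.0, 0.2, 0.5]
opening: 1.002
grasp_force: 0.0
```

```bash
python3 -c "
from h import *
to(.651,.191,.32,11.8)"
```

```text
t 1.3 tcp [0.5553 0.2688 0.3202] rpy [-180.    -0.   101.6] q6 8.1 op 1.002 gf 0.0 -> dp [-9.54  7.82  0.01] twist [-0.  -0.  -0.2]
```

Request:
drive_tool:
  deltas:
    - {"dp":[-4,3.3,0],"twist":[0,0,0],"jaw":1}
    - {"dp":[-7.5,6,0],"twist":[0,0,0],"jaw":1}
    - {"dp":[-9.5,7.8,0],"twist":[0,0,0],"jaw":1}
    - {"dp":[-9.5,7.8,1],"twist":[0,0,0],"jaw":1}
    - {"dp":[-9.5,7.8,4],"twist":[0,0,0],"jaw":1}
    - {"dp":[-9.5,7.8,7],"twist":[0,0,0],"jaw":0.7}
    - {"dp":[-9.5,7.8,7.8],"twist":[0,0,0],"jaw":0.5}
    - {"dp":[-9.5,7.8,7.8],"twist":[0,0,0],"jaw":0.4}
    - {"dp":[-9.5,7.8,7.8],"twist":[0,0,0],"jaw":0.4}
    - {"dp":[-9.5,7.8,7.8],"twist":[0,0,0],"jaw":0.4}

```text
time: 2.3
tcp_pos: [0.6489, 0.1938, 0.2432]
orientation: [-3.14, -0.0, 1.777]
ft_force: [-4.2, 0.2, -5.8]
opening: 0.405
grasp_force: 7.0
```

Request:
drive_tool:
  deltas:
    - {"dp":[0,0,0],"twist":[0,0,0],"jaw":0.38}
    - {"dp":[0,0,0],"twist":[0,0,0],"jaw":0.38}
    - {"dp":[0,0,0],"twist":[0,0,0],"jaw":0.38}

```text
time: 2.6
tcp_pos: [0.6489, 0.1938, 0.2434]
orientation: [-3.14, -0.0, 1.777]
ft_force: [-5.0, -0.5, -3.5]
opening: 0.387
grasp_force: 34.3
```

Request:
drive_tool:
  deltas:
    - {"dp":[0,0,0],"twist":[0,0,0],"jaw":0.34}
    - {"dp":[0,0,0],"twist":[0,0,0],"jaw":0.34}
    - {"dp":[0,0,0],"twist":[0,0,0],"jaw":0.34}

```text
time: 2.9
tcp_pos: [0.6489, 0.1938, 0.2436]
orientation: [-3.141, -0.0, 1.777]
ft_force: [-5.6, -0.3, -2.5]
opening: 0.375
grasp_force: 59.7
```

Request:
drive_tool:
  deltas:
    - {"dp":[0,0,0],"twist":[0,0,-2],"jaw":0.36}
    - {"dp":[0,0,0],"twist":[0,0,-5],"jaw":0.36}
    - {"dp":[0,0,0],"twist":[0,0,-8],"jaw":0.36}
    - {"dp":[0,0,0],"twist":[0,0,-11],"jaw":0.36}
    - {"dp":[0,0,0],"twist":[0,0,-14],"jaw":0.36}
    - {"dp":[0,0,0],"twist":[0,0,-16],"jaw":0.36}
    - {"dp":[0,0,0],"twist":[0,0,-16.5],"jaw":0.36}
    - {"dp":[0,0,0],"twist":[0,0,-16.5],"jaw":0.36}
    - {"dp":[0,0,0],"twist":[0,0,-16.5],"jaw":0.36}

```text
time: 3.8
tcp_pos: [0.6482, 0.1935, 0.2436]
orientation: [-3.139, -0.001, 2.065]
ft_force: [-10.5, -2.4, -1.2]
opening: 0.376
grasp_force: 59.5
```

Request:
drive_tool:
  deltas:
    - {"dp":[0,0,0],"twist":[0,0,0],"jaw":0.5}
    - {"dp":[0,0,0],"twist":[0,0,0],"jaw":0.8}
    - {"dp":[0,0,0],"twist":[0,0,0],"jaw":0.9}
    - {"dp":[0,0,-3],"twist":[0,0,0],"jaw":0.9}
    - {"dp":[0,0,-8],"twist":[0,0,0],"jaw":0.9}
    - {"dp":[0,0,-11],"twist":[0,0,0],"jaw":0.9}
    - {"dp":[0,0,-11],"twist":[0,0,0],"jaw":0.9}

```text
time: 4.5
tcp_pos: [0.6508, 0.1937, 0.3582]
orientation: [3.133, 0.003, 2.065]
ft_force: [1.0, 0.7, 0.0]
opening: 0.899
grasp_force: 0.0
```

```bash
python3 -c "
from h import *
to(.6067,-.1952,.30,78.1)
b,a=(.5722,-.3198),-7.6"
```

```text
t 4.5 tcp [0.6508 0.1937 0.3582] rpy [179.5   0.2 118.3] q6 -17.3 op 0.899 gf 0.0 -> dp [-32.13 -22.39   5.71] twist [  0.4   0.4 -49.8]
```

Request:
drive_tool:
  deltas:
    - {"dp":[-3,-2.1,0.5],"twist":[0,0,-5],"jaw":0.8}
    - {"dp":[-6.9,-4.8,1],"twist":[0,0,-11],"jaw":0.7}
    - {"dp":[-10.8,-7.5,2],"twist":[0,0,-17],"jaw":0.7}
    - {"dp":[-14.7,-10.2,3],"twist":[0,0,-23],"jaw":0.7}
    - {"dp":[-18.6,-13,4],"twist":[0,0,-29],"jaw":0.7}
    - {"dp":[-22.5,-15.7,5],"twist":[0,0,-35],"jaw":0.7}
    - {"dp":[-26.4,-18.4,6],"twist":[0,0,-41],"jaw":0.7}
    - {"dp":[-30,-20.9,8],"twist":[0.4,0.4,-47],"jaw":0.7}
    - {"dp":[-32.1,-22.4,12],"twist":[0.4,0.4,-49.8],"jaw":0.7}
    - {"dp":[-32.1,-22.4,16],"twist":[0.4,0.4,-49.8],"jaw":0.7}
    - {"dp":[-32.1,-22.4,19.7],"twist":[0.4,0.4,-49.8],"jaw":0.7}
    - {"dp":[-32.1,-22.4,19.7],"twist":[0.4,0.4,-49.8],"jaw":0.7}

```text
time: 5.7
tcp_pos: [0.6028, -0.1949, 0.1507]
orientation: [-3.14, -0.017, 2.934]
ft_force: [-0.0, 0.7, 0.7]
opening: 0.698
grasp_force: 0.0
```

Run:
```python
from h import *
to(.6067,-.1952,.034,78.1)
p,d,c=cap("wrist","w1"); cap("top","top1"); pieces("top1")
```

```text
t 5.7 tcp [ 0.6028 -0.1949  0.1507] rpy [-179.9   -1.   168.1] q6 -101.7 op 0.698 gf 0.0 -> dp [-0.58  0.07 11.66] twist [-0.1 -1.  -0. ]
piece 150 [430.62 206.82] [ 0.5675 -0.3307] -23.0 28.4 108.1
```

View pics/w1.png

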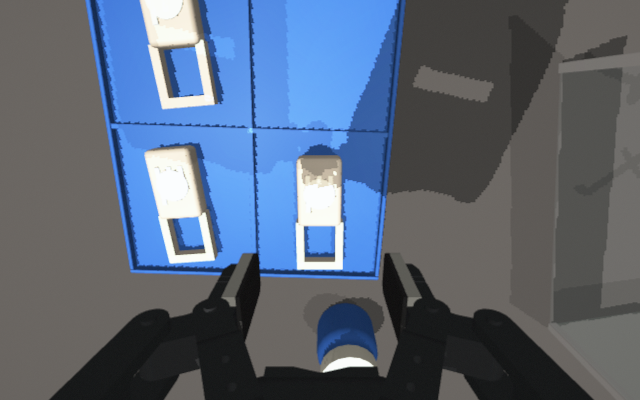

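Wrist view: the piece is at about (320,190), centred between the fingers, with its loop end at (320,268). The divider and walls are clear of the fingers.

```bash
cat >> h.py <<'E'
def wpiece(f,loopend,bodyend):  # pixel middles of the loop's outer end (top z .019) and body's outer end (top z .024)
    p,d,c=load(f); a=onplane(c,*loopend,.019)[:2]; b=onplane(c,*bodyend,.024)[:2]
    x=(a-b)/np.linalg.norm(a-b); print("len",np.linalg.norm(a-b),"body",(b+.032*x).round(4),(a-.078*x).round(4),"ang",np.degrees(np.arctan2(x[1],x[0])))
E
python3 - <<'E'
from h import *
wpiece("w1",(319.5,269),(320,155))
E
```

```text
len 0.11297246525735975 body [ 0.6033 -0.1966] [ 0.6062 -0.1972] ang -12.294717793460576
```

Request:
drive_tool:
  deltas:
    - {"dp":[-0.4,0.2,4],"twist":[0,-1,0],"jaw":0.68}
    - {"dp":[-0.4,0.2,8],"twist":[0,-1,0],"jaw":0.68}
    - {"dp":[-0.4,0.2,10.5],"twist":[0,-1,0],"jaw":0.68}
    - {"dp":[-0.4,0.2,11.6],"twist":[0,-1,0],"jaw":0.68}
    - {"dp":[-0.4,0.2,11.6],"twist":[0,-1,0],"jaw":0.6}
    - {"dp":[-0.4,0.2,11.6],"twist":[0,-1,0],"jaw":0.53}
    - {"dp":[-0.4,0.2,11.6],"twist":[0,-1,0],"jaw":0.48}
    - {"dp":[-0.4,0.2,11.6],"twist":[0,-1,0],"jaw":0.46}
    - {"dp":[-0.4,0.2,11.6],"twist":[0,-1,0],"jaw":0.455}
    - {"dp":[-0.4,0.2,11.6],"twist":[0,-1,0],"jaw":0.455}
    - {"dp":[-0.4,0.2,11.6],"twist":[0,-1,0],"jaw":0.455}

```text
time: 6.9
tcp_pos: [0.6081, -0.1944, 0.0395]
orientation: [-3.138, 0.009, 2.934]
ft_force: [-0.3, 0.6, 0.6]
opening: 0.455
grasp_force: 0.0
```

Request:
drive_tool:
  deltas:
    - {"dp":[0,0,0],"twist":[0,0,0],"jaw":0.65}
    - {"dp":[0,0,0],"twist":[0,0,0],"jaw":0.68}
    - {"dp":[0.2,0.2,0.4],"twist":[0,0,0],"jaw":0.68}
    - {"dp":[0.2,0.2,0.7],"twist":[0,0,0],"jaw":0.68}
    - {"dp":[0.2,0.2,0.7],"twist":[0,0,0],"jaw":0.58}
    - {"dp":[0.2,0.2,0.7],"twist":[0,0,0],"jaw":0.5}
    - {"dp":[0.2,0.2,0.7],"twist":[0,0,0],"jaw":0.48}
    - {"dp":[0.2,0.2,0.7],"twist":[0,0,0],"jaw":0.46}
    - {"dp":[0.2,0.2,0.7],"twist":[0,0,0],"jaw":0.455}
    - {"dp":[0.2,0.2,0.7],"twist":[0,0,0],"jaw":0.455}
    - {"dp":[0.2,0.2,0.7],"twist":[0,0,0],"jaw":0.455}

```text
time: 8.0
tcp_pos: [0.6067, -0.1921, 0.0324]
orientation: [-3.138, 0.009, 2.934]
ft_force: [-0.1, -0.8, -0.9]
opening: 0.455
grasp_force: 0.0
```

Run:
```python
from h import *
to(.6055,-.1965,.034,78.1)
cap("wrist","w2")
```

```text
t 8.0 tcp [ 0.6067 -0.1921  0.0324] rpy [-179.8    0.5  168.1] q6 -101.5 op 0.455 gf 0.0 -> dp [ 0.02 -0.46 -0.16] twist [-0.2  0.5  0. ]
```

View pics/w2.png

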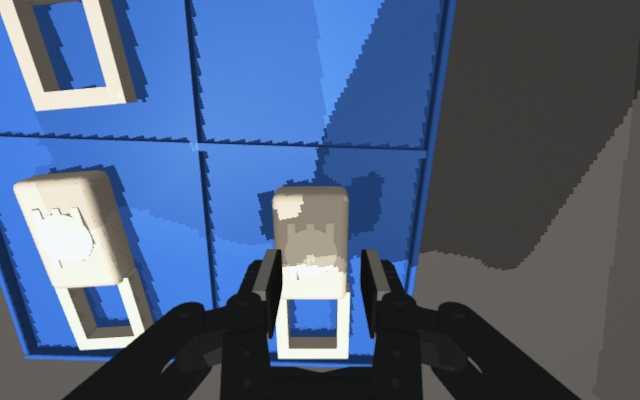

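The gripper isn't holding anything. The body is at (311,240), and the fingertips at (272,255) and (368,255) look above it or behind it. I'll check heights with depth.

Run:
```python
from h import *
wpiece("w2",(313,359),(311,186))
p,d,c=load("w2"); W=cloud(d,c)
print("cam",-c[1].T@c[2])
for n,u,v in [("body",310,240),("body",310,280),("bodyfar",310,195),("loopend",313,353),("floor",250,180),("wall",205,180),("Ltip",268,256),("Ltip2",264,290),("Rtip",368,256),("Rtip",374,290),("b2",70,235)]: print(n,W[v,u].round(4))
```

```text
len 0.11566139739740885 body [ 0.6011 -0.1964] [ 0.6067 -0.1976] ang -11.984725888664881
cam [ 0.52482553 -0.17467166  0.1784566 ]
body [ 0.5985 -0.1967  0.0247]
body [ 0.6225 -0.202   0.0245]
bodyfar [ 0.5754 -0.1917  0.0207]
loopend [ 0.6776 -0.2126  0.0197]
floor [ 0.5653 -0.2245  0.0036]
wall [ 0.5601 -0.2494  0.0033]
Ltip [ 0.5906 -0.2134  0.0494]
Ltip2 [ 0.5913 -0.211   0.0748]
Rtip [ 0.6    -0.1693  0.0491]
Rtip [ 0.6001 -0.1705  0.0744]
b2 [ 0.5697 -0.3192  0.025 ]
```

Run:
```python
from h import *
p,d,c=load("w2"); W=cloud(d,c)
for u in (262,268,274): print(u,[(v,*W[v,u].round(3)) for v in range(244,300,6)])
K,R,t=c
for z in (.0,.0124,.03,.05):
    q=K@(R@np.array([.5957,-.213,z])+t); print(z,q[:2]/q[2])
cv2.imwrite("pics/w2c.png",cv2.resize(p[200:350,220:420],None,fx=4,fy=4,interpolation=cv2.INTER_CUBIC)[:,:,::-1])
```

```text
262 [(244, np.float64(0.605), np.float64(-0.228), np.float64(0.004)), (250, np.float64(0.609), np.float64(-0.23), np.float64(0.004)), (256, np.float64(0.613), np.float64(-0.231), np.float64(0.004)), (262, np.float64(0.59), np.float64(-0.215), np.float64(0.055)), (268, np.float64(0.591), np.float64(-0.215), np.float64(0.058)), (274, np.float64(0.59), np.float64(-0.213), np.float64(0.065)), (280, np.float64(0.591), np.float64(-0.213), np.float64(0.068)), (286, np.float64(0.591), np.float64(-0.212), np.float64(0.072)), (292, np.float64(0.591), np.float64(-0.212), np.float64(0.076)), (298, np.float64(0.594), np.float64(-0.213), np.float64(0.075))]
268 [(244, np.float64(0.606), np.float64(-0.225), np.float64(0.005)), (250, np.float64(0.59), np.float64(-0.214), np.float64(0.045)), (256, np.float64(0.591), np.float64(-0.213), np.float64(0.049)), (262, np.float64(0.591), np.float64(-0.213), np.float64(0.055)), (268, np.float64(0.592), np.float64(-0.212), np.float64(0.058)), (274, np.float64(0.591), np.float64(-0.211), np.float64(0.064)), (280, np.float64(0.591), np.float64(-0.21), np.float64
[... 284 characters left out ...]
oat64(0.591), np.float64(-0.212), np.float64(0.043)), (256, np.float64(0.591), np.float64(-0.211), np.float64(0.049)), (262, np.float64(0.591), np.float64(-0.21), np.float64(0.055)), (268, np.float64(0.591), np.float64(-0.209), np.float64(0.06)), (274, np.float64(0.593), np.float64(-0.21), np.float64(0.061)), (280, np.float64(0.596), np.float64(-0.21), np.float64(0.062)), (286, np.float64(0.598), np.float64(-0.211), np.float64(0.063)), (292, np.float64(0.6), np.float64(-0.211), np.float64(0.064)), (298, np.float64(0.602), np.float64(-0.211), np.float64(0.065))]
0.0 [283.87580019 222.35894188]
0.0124 [281.42367419 231.11867231]
0.03 [277.34827927 245.67720681]
0.05 [271.5973138  266.22138244]
```

View pics/w2c.png

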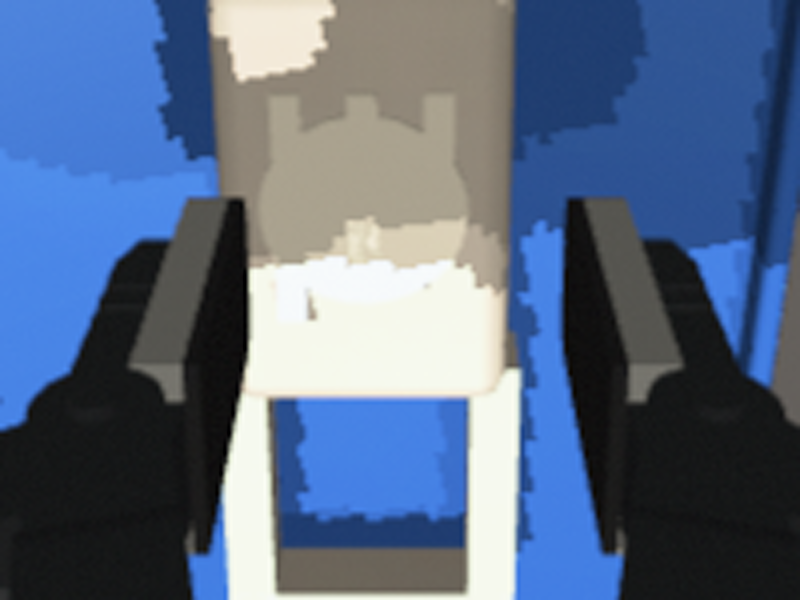

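The fingertips are really at z≈0.040, which is 3 cm higher than the nominal geometry says, and 5 mm off sideways. I'll correct sideways and go down in steps, watching the force.

Request:
drive_tool:
  deltas:
    - {"dp":[0,-0.25,0],"twist":[0,0,0],"jaw":0.6}
    - {"dp":[0,-0.5,0],"twist":[0,0,0],"jaw":0.7}
    - {"dp":[0,-0.5,0.5],"twist":[0,0,0],"jaw":0.7}
    - {"dp":[0,-0.5,1],"twist":[0,0,0],"jaw":0.7}
    - {"dp":[0,-0.5,1.3],"twist":[0,0,0],"jaw":0.7}
    - {"dp":[0,-0.5,1.3],"twist":[0,0,0],"jaw":0.7}
    - {"dp":[0,-0.5,1.3],"twist":[0,0,0],"jaw":0.7}

```text
time: 8.75
tcp_pos: [0.6056, -0.197, 0.0191]
orientation: [-3.138, 0.008, 2.934]
ft_force: [0.3, -0.1, -0.0]
opening: 0.699
grasp_force: 0.0
```

Run:
```python
from h import *
to(.6055,-.1965,.034,78.1)
p,d,c=cap("wrist","w3"); W=cloud(d,c)
# fingertip points: between x .58-.61, above .006, not the piece
m=(W[...,2]>.03)&(W[...,2]<.06)&(abs(W[...,0]-.594)<.008)
for lo,hi in((-.30,-.197),(-.197,-.1)):
    k=m&(W[...,1]>lo)&(W[...,1]<hi)
    print(k.sum(), W[k].min(0).round(4),W[k].max(0).round(4))
for u in range(225,300,10): print(u,[(v,W[v,u,2].round(3),W[v,u,0].round(3)) for v in range(230,290,8)])
cv2.imwrite("pics/w3c.png",cv2.resize(p[170:370,200:440],None,fx=3,fy=3)[:,:,::-1])
```

```text
t 8.75 tcp [ 0.6056 -0.197   0.0191] rpy [-179.8    0.5  168.1] q6 -102.0 op 0.699 gf 0.0 -> dp [ 0.01  0.04 -1.49] twist [-0.2  0.5  0. ]
1400 [ 0.5867 -0.239   0.0304] [ 0.602  -0.2241  0.06  ]
468 [ 0.6001 -0.1663  0.0321] [ 0.602  -0.1595  0.06  ]
225 [(230, np.float64(0.005), np.float64(0.585)), (238, np.float64(0.003), np.float64(0.591)), (246, np.float64(0.005), np.float64(0.595)), (254, np.float64(0.005), np.float64(0.599)), (262, np.float64(0.005), np.float64(0.604)), (270, np.float64(0.041), np.float64(0.59)), (278, np.float64(0.048), np.float64(0.59)), (286, np.float64(0.053), np.float64(0.591))]
235 [(230, np.float64(0.004), np.float64(0.587)), (238, np.float64(0.004), np.float64(0.591)), (246, np.float64(0.004), np.float64(0.596)), (254, np.float64(0.005), np.float64(0.601)), (262, np.float64(0.005), np.float64(0.605)), (270, np.float64(0.048), np.float64(0.587)), (278, np.float64(0.054), np.float64(0.587)), (286, np.float64(0.059), np.float64(0.588))]
245 [(230, np.float64(0.004), np.float64(0.588)), (238, np.float64(0.005), np.float64(0.592)), (246, np.float64(0.005), 
[... 1364 characters left out ...]
), np.float64(0.584)), (238, np.float64(0.025), np.float64(0.588)), (246, np.float64(0.024), np.float64(0.592)), (254, np.float64(0.024), np.float64(0.596)), (262, np.float64(0.024), np.float64(0.601)), (270, np.float64(0.024), np.float64(0.606)), (278, np.float64(0.024), np.float64(0.61)), (286, np.float64(0.023), np.float64(0.615))]
295 [(230, np.float64(0.024), np.float64(0.585)), (238, np.float64(0.025), np.float64(0.589)), (246, np.float64(0.025), np.float64(0.593)), (254, np.float64(0.026), np.float64(0.597)), (262, np.float64(0.026), np.float64(0.601)), (270, np.float64(0.025), np.float64(0.606)), (278, np.float64(0.025), np.float64(0.61)), (286, np.float64(0.025), np.float64(0.615))]
```

View pics/w3c.png

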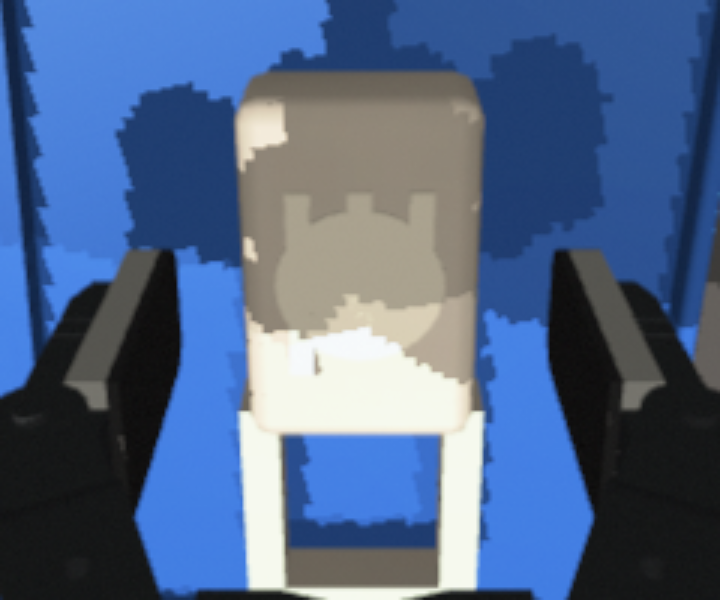

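Tips are now at z≈0.031 and centred. I'll go down another 1.7 cm and close gently.

Request:
drive_tool:
  deltas:
    - {"dp":[0,0,0.6],"twist":[0,0,0],"jaw":0.68}
    - {"dp":[0,0,1.1],"twist":[0,0,0],"jaw":0.68}
    - {"dp":[0,0,1.6],"twist":[0,0,0],"jaw":0.68}
    - {"dp":[0,0,1.7],"twist":[0,0,0],"jaw":0.68}
    - {"dp":[0,0,1.7],"twist":[0,0,0],"jaw":0.6}
    - {"dp":[0,0,1.7],"twist":[0,0,0],"jaw":0.52}
    - {"dp":[0,0,1.7],"twist":[0,0,0],"jaw":0.48}
    - {"dp":[0,0,1.7],"twist":[0,0,0],"jaw":0.465}
    - {"dp":[0,0,1.7],"twist":[0,0,0],"jaw":0.46}
    - {"dp":[0,0,1.7],"twist":[0,0,0],"jaw":0.46}

```text
time: 9.8
tcp_pos: [0.6059, -0.1972, 0.0026]
orientation: [-3.138, 0.009, 2.934]
ft_force: [-0.3, -0.4, 3.4]
opening: 0.464
grasp_force: 17.2
```

Request:
drive_tool:
  deltas:
    - {"dp":[0,0,0],"twist":[0,0,0],"jaw":0.455}
    - {"dp":[0,0,0],"twist":[0,0,0],"jaw":0.455}
    - {"dp":[0,0,-0.5],"twist":[0,0,0],"jaw":0.455}
    - {"dp":[0,0,-1.5],"twist":[0,0,0],"jaw":0.455}
    - {"dp":[0,0,-3],"twist":[0,0,0],"jaw":0.455}
    - {"dp":[0,0,-6],"twist":[0,0,0],"jaw":0.455}
    - {"dp":[0,0,-10],"twist":[0,0,0],"jaw":0.455}
    - {"dp":[0,0,-14],"twist":[0,0,0],"jaw":0.455}
    - {"dp":[0,0,-18],"twist":[0,0,0],"jaw":0.455}
    - {"dp":[0,0,-22],"twist":[0,0,0],"jaw":0.455}
    - {"dp":[0,0,-25],"twist":[0,0,0],"jaw":0.455}
    - {"dp":[0,0,-25],"twist":[0,0,0],"jaw":0.455}

```text
time: 11.0
tcp_pos: [0.6049, -0.1962, 0.2583]
orientation: [-3.137, 0.017, 2.934]
ft_force: [0.8, 0.8, -1.1]
opening: 0.461
grasp_force: 27.0
```

Run:
```python
from h import *
p,d,c=cap("wrist","w4"); W=cloud(d,c)
for v in (200,220,240,260,270,290,310,330,350,359): print(v,W[v,320].round(4),W[v,293].round(4))
cap("top","top2")
to(.484,.1955,.27,88.3)
```

```text
200 [ 0.6626 -0.2114  0.0051] [ 0.6555 -0.2461  0.0048]
220 [ 0.5746 -0.1905  0.2792] [ 0.5725 -0.2017  0.2786]
240 [ 0.5831 -0.1923  0.2804] [ 0.5805 -0.2034  0.2809]
260 [ 0.5926 -0.1943  0.2805] [ 0.5902 -0.2058  0.2804]
270 [ 0.5968 -0.1952  0.2816] [ 0.5957 -0.2072  0.2794]
290 [ 0.6075 -0.1975  0.2806] [ 0.6054 -0.2095  0.2801]
310 [ 0.6179 -0.1997  0.281 ] [ 0.6157 -0.212   0.2805]
330 [ 0.6305 -0.2024  0.2793] [ 0.6272 -0.2148  0.2801]
350 [ 0.912  -0.2644  0.001 ] [ 0.6517 -0.2219  0.2667]
359 [ 0.93   -0.2682  0.0011] [ 0.6574 -0.2232  0.2672]
t 11.1 tcp [ 0.6037 -0.1957  0.2535] rpy [-179.8    0.6  168.1] q6 -102.0 op 0.462 gf 27.0 -> dp [19.74 35.82 -1.98] twist [ -0.3   0.6 -10.2]
```

View pics/w4.png

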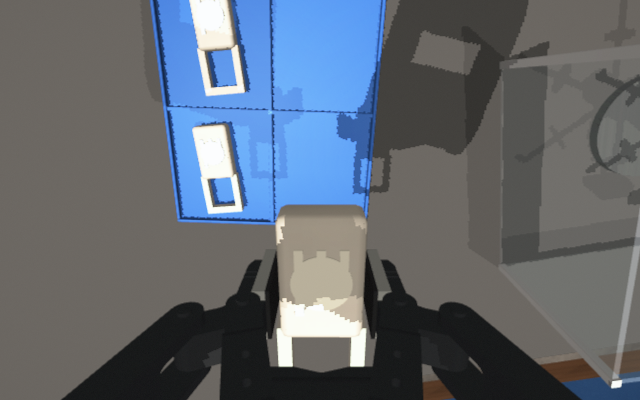

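Held level at 27 N: the body is at (320,270) and its top is 27 mm above the TCP. Carrying it to the front of the tree.

Request:
drive_tool:
  deltas:
    - {"dp":[1,1.8,0],"twist":[0,0,-0.5],"jaw":0.455}
    - {"dp":[2.9,5.4,0],"twist":[0,0,-1.5],"jaw":0.455}
    - {"dp":[4.9,9,0],"twist":[0,0,-2.5],"jaw":0.455}
    - {"dp":[6.8,12.6,0],"twist":[0,0,-3.5],"jaw":0.455}
    - {"dp":[8.7,16.2,0],"twist":[0,0,-4.5],"jaw":0.455}
    - {"dp":[10.7,19.8,0],"twist":[0,0,-5.5],"jaw":0.455}
    - {"dp":[12.6,23.4,0],"twist":[0,0,-6.5],"jaw":0.455}
    - {"dp":[14.5,27,0],"twist":[0,0,-7.5],"jaw":0.455}
    - {"dp":[16.5,30.6,0],"twist":[0,0,-8.5],"jaw":0.455}
    - {"dp":[18.2,33.8,0],"twist":[0,0,-9.5],"jaw":0.455}
    - {"dp":[19.4,36,0],"twist":[-0.3,0.6,-10.2],"jaw":0.455}
    - {"dp":[19.4,36,0],"twist":[-0.3,0.6,-10.2],"jaw":0.455}

```text
time: 12.3
tcp_pos: [0.4867, 0.1984, 0.2485]
orientation: [3.14, -0.005, 3.116]
ft_force: [-0.3, 0.4, -0.9]
opening: 0.459
grasp_force: 27.0
```

Request:
drive_tool:
  deltas:
    - {"dp":[0,0,0],"twist":[0,0,0],"jaw":0.455}
    - {"dp":[0,0,0],"twist":[0,0,0],"jaw":0.455}

```text
time: 12.5
tcp_pos: [0.4882, 0.1955, 0.249]
orientation: [3.141, -0.003, 3.111]
ft_force: [-0.3, -0.4, -0.2]
opening: 0.458
grasp_force: 27.0
```

Run:
```python
from h import *
cap("wrist","w5")
cap("scene","s5"); p,d,c=load("s5")
to(.488,.196,.25,88.3)
a=p[160:330,190:430]; b=load("w5")[0][160:400,160:480]
cv2.imwrite("pics/s5c.png",np.vstack([cv2.resize(a,(480,340)),cv2.resize(b,(480,260))[:260]])[:,:,::-1])
```

```text
t 12.6 tcp [0.4884 0.1954 0.2493] rpy [ 1.799e+02 -1.000e-01  1.782e+02] q6 -73.8 op 0.462 gf 27.0 -> dp [ 0.04  0.06 -0.07] twist [ 0.1 -0.1 -0.1]
```

View pics/s5c.png

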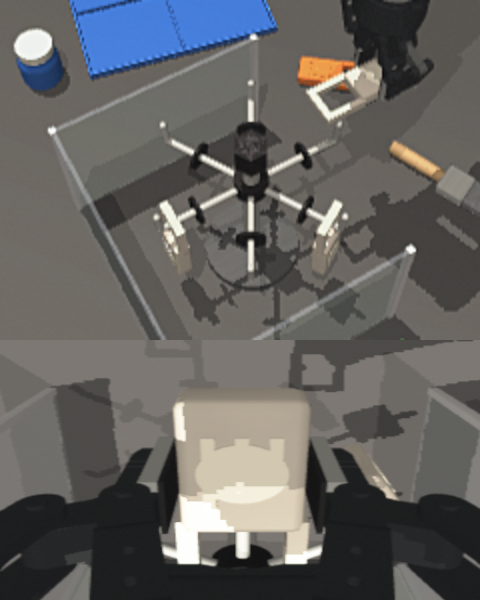

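Wrist view: the branch (col ≈321) is centred in the loop. In the scene view the front prong tip is at about (359,222). I'll check its position and then lower.

Run:
```python
from h import *
p,d,c=load("s5"); K,R,t=c
for q in [(358.5,222),(272,222.5),(315,201.5)]: print(onplane(c,*q,.204).round(4))
# predicted pixels of prong tip, and loop opening centre
for P in [(.535,.1944,.204),(.538,.1944,.204)]:
    q=K@(R@np.array(P)+t); print(P,(q[:2]/q[2]).round(1))
```

```text
[0.5364 0.195  0.204 ]
[0.7046 0.091  0.204 ]
[0.5905 0.0935 0.204 ]
(0.535, 0.1944, 0.204) [358.9 221.6]
(0.538, 0.1944, 0.204) [357.8 222.1]
```

Request:
drive_tool:
  deltas:
    - {"dp":[0,0,1],"twist":[0,0,0],"jaw":0.455}
    - {"dp":[0,0,2.5],"twist":[0,0,0],"jaw":0.455}
    - {"dp":[0,0,4],"twist":[0,0,0],"jaw":0.455}
    - {"dp":[0,0,5.5],"twist":[0,0,0],"jaw":0.455}
    - {"dp":[0,0,7],"twist":[0,0,0],"jaw":0.455}
    - {"dp":[0,0,8],"twist":[0,0,0],"jaw":0.455}
    - {"dp":[0,0,8.4],"twist":[0,0,0],"jaw":0.455}
    - {"dp":[0,0,8.4],"twist":[0,0,0],"jaw":0.455}
    - {"dp":[0,0,8.4],"twist":[0,0,0],"jaw":0.455}

```text
time: 13.5
tcp_pos: [0.4882, 0.1964, 0.1659]
orientation: [3.14, -0.002, 3.112]
ft_force: [0.2, 0.7, -1.4]
opening: 0.464
grasp_force: 27.1
```

Run:
```python
from h import *
cap("scene","s6"); p,d,c=load("s6"); cap("wrist","w6"); b=load("w6")[0]
W=cloud(*load("w6")[1:]);print([W[v,320].round(4) for v in (250,280,310)],[W[v,289].round(4) for v in (345,355)])
cv2.imwrite("pics/s6c.png",np.vstack([cv2.resize(p[190:260,310:400],(540,420),interpolation=cv2.INTER_CUBIC)])[:,:,::-1])
to(.488,.196,.165,88.3)
```

```text
[array([0.4712, 0.1961, 0.1885]), array([0.4856, 0.1957, 0.1892]), array([0.502 , 0.1952, 0.1884])] [array([0.5258, 0.179 , 0.1839]), array([0.5316, 0.1787, 0.1843])]
t 13.6 tcp [0.4882 0.1965 0.166 ] rpy [ 1.799e+02 -1.000e-01  1.783e+02] q6 -73.8 op 0.461 gf 27.1 -> dp [ 0.02 -0.05  0.1 ] twist [ 0.1 -0.1  0. ]
```

View pics/s6c.png

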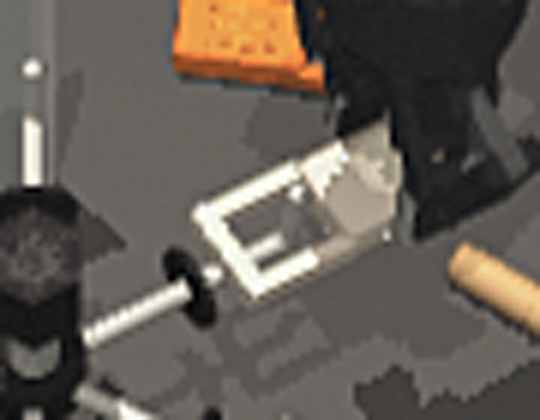

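The prong (crop 297,190) is inside the loop, and the loop sits at branch height. Releasing.

Request:
drive_tool:
  deltas:
    - {"dp":[0,0,0],"twist":[0,0,0],"jaw":0.5}
    - {"dp":[0,0,0],"twist":[0,0,0],"jaw":0.6}
    - {"dp":[0,0,0],"twist":[0,0,0],"jaw":0.75}
    - {"dp":[0,0,0],"twist":[0,0,0],"jaw":0.85}
    - {"dp":[0,0,0],"twist":[0,0,0],"jaw":0.85}
    - {"dp":[0,0,-2],"twist":[0,0,0],"jaw":0.85}
    - {"dp":[0,0,-5],"twist":[0,0,0],"jaw":0.85}
    - {"dp":[0,0,-10],"twist":[0,0,0],"jaw":0.85}
    - {"dp":[0,0,-14],"twist":[0,0,0],"jaw":0.85}
    - {"dp":[0,0,-14],"twist":[0,0,0],"jaw":0.85}
    - {"dp":[0,0,-14],"twist":[0,0,0],"jaw":0.85}

```text
time: 14.7
tcp_pos: [0.4882, 0.1962, 0.306]
orientation: [3.14, -0.001, 3.112]
ft_force: [0.2, -1.2, -1.0]
opening: 0.847
grasp_force: 0.0
```

Run:
```python
from h import *
cap("scene","s7"); p,d,c=load("s7")
cv2.imwrite("pics/s7c.png",cv2.resize(p[170:320,220:420],(800,600),interpolation=cv2.INTER_CUBIC)[:,:,::-1])
to(.649,.191,.30,88.3)
```

```text
t 14.75 tcp [0.4879 0.1961 0.3049] rpy [179.9  -0.2 178.3] q6 -73.7 op 0.855 gf 0.0 -> dp [-16.12  -0.04   0.44] twist [ 0.1 -0.2  0. ]
```

View pics/s7c.png

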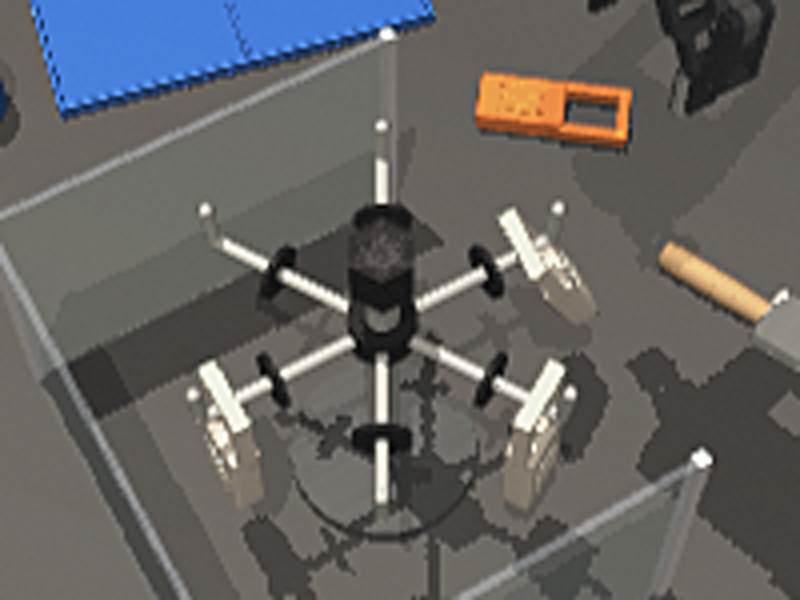

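The first ornament hangs at about crop (545,265). Now I'll grip the knob at 88.3° and turn it −60°.

Request:
drive_tool:
  deltas:
    - {"dp":[-3,0,0],"twist":[0,0,0],"jaw":0.85}
    - {"dp":[-7,0,0],"twist":[0,0,0],"jaw":0.85}
    - {"dp":[-11,0,0],"twist":[0,0,0],"jaw":0.85}
    - {"dp":[-15,0,0],"twist":[0,0,0],"jaw":0.85}
    - {"dp":[-16.1,0,0],"twist":[0.1,-0.2,0],"jaw":0.85}
    - {"dp":[-16.1,0,2],"twist":[0.1,-0.2,0],"jaw":0.85}
    - {"dp":[-16.1,0,5],"twist":[0.1,-0.2,0],"jaw":0.85}
    - {"dp":[-16.1,0,7.5],"twist":[0.1,-0.2,0],"jaw":0.85}
    - {"dp":[-16.1,0,8.2],"twist":[0.1,-0.2,0],"jaw":0.7}
    - {"dp":[-16.1,0,8.2],"twist":[0.1,-0.2,0],"jaw":0.5}
    - {"dp":[-16.1,0,8.2],"twist":[0.1,-0.2,0],"jaw":0.42}
    - {"dp":[-16.1,0,8.2],"twist":[0.1,-0.2,0],"jaw":0.38}

```text
time: 15.95
tcp_pos: [0.6493, 0.191, 0.2244]
orientation: [-3.14, 0.003, 3.112]
ft_force: [0.1, -3.9, -0.9]
opening: 0.39
grasp_force: 56.7
```

Request:
drive_tool:
  deltas:
    - {"dp":[0,0,0],"twist":[0,0,0],"jaw":0.37}
    - {"dp":[0,0,0],"twist":[0,0,0],"jaw":0.37}
    - {"dp":[0,0,0],"twist":[0,0,1],"jaw":0.37}
    - {"dp":[0,0,0],"twist":[0,0,3],"jaw":0.37}
    - {"dp":[0,0,0],"twist":[0,0,6],"jaw":0.37}
    - {"dp":[0,0,0],"twist":[0,0,9],"jaw":0.37}
    - {"dp":[0,0,0],"twist":[0,0,12],"jaw":0.37}
    - {"dp":[0,0,0],"twist":[0,0,15],"jaw":0.37}
    - {"dp":[0,0,0],"twist":[0,0,18],"jaw":0.37}
    - {"dp":[0,0,0],"twist":[0,0,21],"jaw":0.37}
    - {"dp":[0,0,0],"twist":[0,0,24],"jaw":0.37}
    - {"dp":[0,0,0],"twist":[0,0,27],"jaw":0.37}

```text
time: 17.15
tcp_pos: [0.6493, 0.1911, 0.2244]
orientation: [3.141, 0.003, 2.639]
ft_force: [-0.3, -4.3, -1.2]
opening: 0.389
grasp_force: 59.8
```

Request:
drive_tool:
  deltas:
    - {"dp":[0,0,0],"twist":[0,0,3],"jaw":0.37}
    - {"dp":[0,0,0],"twist":[0,0,6],"jaw":0.37}
    - {"dp":[0,0,0],"twist":[0,0,9],"jaw":0.37}
    - {"dp":[0,0,0],"twist":[0,0,12],"jaw":0.37}
    - {"dp":[0,0,0],"twist":[0,0,15],"jaw":0.37}
    - {"dp":[0,0,0],"twist":[0,0,18],"jaw":0.37}
    - {"dp":[0,0,0],"twist":[0,0,21],"jaw":0.37}
    - {"dp":[0,0,0],"twist":[0,0,24],"jaw":0.37}
    - {"dp":[0,0,0],"twist":[0,0,27],"jaw":0.37}
    - {"dp":[0,0,0],"twist":[0,0,30],"jaw":0.37}
    - {"dp":[0,0,0],"twist":[0,0,32],"jaw":0.37}
    - {"dp":[0,0,0],"twist":[0,0,33],"jaw":0.37}

```text
time: 18.35
tcp_pos: [0.6494, 0.1912, 0.2244]
orientation: [3.139, 0.002, 2.064]
ft_force: [-0.2, -5.4, 3.1]
opening: 0.395
grasp_force: 60.0
```

Request:
drive_tool:
  deltas:
    - {"dp":[0,0,0],"twist":[0,0,0],"jaw":0.37}
    - {"dp":[0,0,0],"twist":[0,0,0],"jaw":0.5}
    - {"dp":[0,0,0],"twist":[0,0,0],"jaw":0.75}
    - {"dp":[0,0,0],"twist":[0,0,0],"jaw":0.85}
    - {"dp":[0,0,-3],"twist":[0,0,0],"jaw":0.85}
    - {"dp":[0,0,-7],"twist":[0,0,0],"jaw":0.85}
    - {"dp":[0,0,-11],"twist":[0,0,0],"jaw":0.85}
    - {"dp":[0,0,-11],"twist":[0,0,0],"jaw":0.85}
    - {"dp":[0,0,-11],"twist":[0,0,0],"jaw":0.85}

```text
time: 19.25
tcp_pos: [0.6489, 0.1919, 0.3338]
orientation: [3.139, 0.001, 2.065]
ft_force: [-0.5, 0.2, 0.6]
opening: 0.855
grasp_force: 0.0
```

```bash
cat >> h.py <<'E'
def prong(f,r=.012):  # front-ish prong tips: white points near z .20 around the axis
    p,d,c=load(f); W=cloud(d,c); q=W-np.array([.650,.192,0]); rr=np.hypot(q[...,0],q[...,1])
    m=(abs(rr-.112)<.014)&(W[...,2]>.19)&(W[...,2]<.215)&(p.min(2)>120)
    n,l,s,ce=cv2.connectedComponentsWithStats(m.astype(np.uint8))
    for i in range(1,n):
        a=W[l==i].mean(0); print("prong",s[i,4],ce[i].round(1),a.round(4),np.degrees(np.arctan2(a[1]-.192,a[0]-.650)).round(1)%360)
E
python3 - <<'E'
from h import *
cap("top","top3"); cap("scene","s8"); prong("s8"); pieces("top3")
to(.5722,-.3198,.15,82.4)
E
```

```text
prong 7 [271.  222.3] [0.7057 0.0878 0.2016] 298.1
prong 8 [359.1 221.9] [0.5339 0.1942 0.2014] 178.9
prong 9 [267.9 268.7] [0.7675 0.1877 0.202 ] 357.9
prong 7 [362.3 268. ] [0.5956 0.2936 0.2021] 118.1
prong 9 [315. 294.] [0.7124 0.29   0.2016] 57.5
piece 301 [428.20598007 202.77408638] [ 0.5722 -0.3193] -8.4 45.1 108.5
piece 314 [416.28025478 243.42675159] [ 0.4341 -0.2764] -7.4 44.5 108.7
t 19.35 tcp [0.6485 0.1917 0.3319] rpy [-180.     0.   118.3] q6 -17.4 op 0.85 gf 0.0 -> dp [-41.4  -30.98  18.22] twist [ -0.   -0.  -54.1]
```

Request:
drive_tool:
  deltas:
    - {"dp":[-3,-2.2,0],"twist":[0,0,-4],"jaw":0.8}
    - {"dp":[-6.9,-5.1,0.5],"twist":[0,0,-9],"jaw":0.7}
    - {"dp":[-10.8,-8,1],"twist":[0,0,-14],"jaw":0.7}
    - {"dp":[-14.7,-11,1.5],"twist":[0,0,-19],"jaw":0.7}
    - {"dp":[-18.6,-14,2],"twist":[0,0,-24],"jaw":0.7}
    - {"dp":[-22.5,-17,3],"twist":[0,0,-29],"jaw":0.7}
    - {"dp":[-26.4,-20,4],"twist":[0,0,-34],"jaw":0.7}
    - {"dp":[-30.2,-22.8,6],"twist":[0,0,-39],"jaw":0.7}
    - {"dp":[-34,-25.6,8],"twist":[0,0,-44],"jaw":0.7}
    - {"dp":[-37.5,-28.2,11],"twist":[0,0,-49],"jaw":0.7}
    - {"dp":[-40,-30,14],"twist":[0,0,-53],"jaw":0.7}
    - {"dp":[-41.4,-31.1,18.2],"twist":[0,0,-53.7],"jaw":0.7}

```text
time: 20.55
tcp_pos: [0.571, -0.3232, 0.1495]
orientation: [-3.141, 0.002, 3.003]
ft_force: [1.5, 0.4, -0.5]
opening: 0.697
grasp_force: 0.0
```

Request:
drive_tool:
  deltas:
    - {"dp":[0,0,0],"twist":[0,0,0],"jaw":0.7}
    - {"dp":[0,0,0],"twist":[0,0,0],"jaw":0.7}

```text
time: 20.75
tcp_pos: [0.5714, -0.32, 0.1504]
orientation: [3.14, -0.001, 3.001]
ft_force: [-0.5, -0.0, 0.8]
opening: 0.703
grasp_force: 0.0
```

```bash
cat >> h.py <<'E'
def wp(f):  # held-off piece under the wrist camera: points above the tray wall, min-area rectangle in world xy
    p,d,c=load(f); W=cloud(d,c); s=observe(); q=W-s["tcp_pos"]
    m=((W[...,2]>.0135)&(W[...,2]<.030)&(p.min(2)>90)&(np.hypot(q[...,0],q[...,1])<.13)).astype(np.uint8)
    n,l,st,ce=cv2.connectedComponentsWithStats(m)
    for i in range(1,n):
        if st[i,4]<600: continue
        (cx,cy),(w,h),a=cv2.minAreaRect((W[l==i][:,:2]*1000).astype(np.float32)); a=np.radians(a)+(np.pi/2 if h>w else 0)
        ax=np.array([np.cos(a),np.sin(a)]); ax*=np.sign(ax[0])
        print("wp",st[i,4],ce[i].round(),(np.array([cx,cy])/1000-.023*ax).round(4),np.degrees(np.arctan2(ax[1],ax[0])).round(1),round(w,1),round(h,1))
E
python3 - <<'E'
from h import *
cap("wrist","w8"); wp("w8")
to(.571,-.321,.002,82)
E
```

```text
wp 2727 [347.  65.] [ 0.4553 -0.2825] -7.0 44.0 64.5
wp 4144 [318. 200.] [ 0.5712 -0.3231] -7.7 43.9 110.8
t 20.8 tcp [ 0.5722 -0.3198  0.1519] rpy [1.80e+02 1.00e-01 1.72e+02] q6 -117.0 op 0.702 gf 0.0 -> dp [ 0.13 -0.14 14.99] twist [0.  0.1 0. ]
```

Request:
drive_tool:
  deltas:
    - {"dp":[0.1,-0.25,4],"twist":[0,0,0],"jaw":0.7}
    - {"dp":[0.1,-0.25,8],"twist":[0,0,0],"jaw":0.7}
    - {"dp":[0.1,-0.25,11.5],"twist":[0,0,0],"jaw":0.7}
    - {"dp":[0.1,-0.25,14],"twist":[0,0,0],"jaw":0.7}
    - {"dp":[0.1,-0.25,14.9],"twist":[0,0,0],"jaw":0.68}
    - {"dp":[0.1,-0.25,14.9],"twist":[0,0,0],"jaw":0.65}
    - {"dp":[0.1,-0.25,14.9],"twist":[0,0,0],"jaw":0.55}
    - {"dp":[0.1,-0.25,14.9],"twist":[0,0,0],"jaw":0.5}
    - {"dp":[0.1,-0.25,14.9],"twist":[0,0,0],"jaw":0.475}
    - {"dp":[0.1,-0.25,14.9],"twist":[0,0,0],"jaw":0.46}
    - {"dp":[0.1,-0.25,14.9],"twist":[0,0,0],"jaw":0.455}
    - {"dp":[0.1,-0.25,14.9],"twist":[0,0,0],"jaw":0.455}

```text
time: 22.0
tcp_pos: [0.5712, -0.323, 0.0037]
orientation: [-3.141, 0.003, 3.002]
ft_force: [0.2, 2.3, 7.4]
opening: 0.457
grasp_force: 26.5
```

Request:
drive_tool:
  deltas:
    - {"dp":[0,0,-0.3],"twist":[0,0,0],"jaw":0.455}
    - {"dp":[0,0,-1],"twist":[0,0,0],"jaw":0.455}
    - {"dp":[0,0,-2],"twist":[0,0,0],"jaw":0.455}
    - {"dp":[0,0,-4],"twist":[0,0,0],"jaw":0.455}
    - {"dp":[0,0,-7],"twist":[0,0,0],"jaw":0.455}
    - {"dp":[0,0,-11],"twist":[0,0,0],"jaw":0.455}
    - {"dp":[0,0,-15],"twist":[0,0,0],"jaw":0.455}
    - {"dp":[0,0,-19],"twist":[0,0,0],"jaw":0.455}
    - {"dp":[0,0,-22.5],"twist":[0,0,0],"jaw":0.455}
    - {"dp":[0,0,-24.5],"twist":[0,0,0],"jaw":0.455}
    - {"dp":[0,0,-24.5],"twist":[0,0,0],"jaw":0.455}
    - {"dp":[0,0,-24.5],"twist":[0,0,0],"jaw":0.455}

```text
time: 23.2
tcp_pos: [0.57, -0.3225, 0.2471]
orientation: [-3.141, 0.001, 3.002]
ft_force: [0.5, 0.8, -1.6]
opening: 0.461
grasp_force: 26.4
```

```bash
cat >> h.py <<'E'
def held(f):  # held piece relative to TCP
    p,d,c=load(f); W=cloud(d,c); s=observe(); q=W-s["tcp_pos"]
    m=(abs(q[...,2]-.018)<.025)&(p.min(2)>70)&(np.hypot(q[...,0],q[...,1])<.13)&(p.max(2).astype(int)-p.min(2)<60)
    n,l,st,ce=cv2.connectedComponentsWithStats(m.astype(np.uint8)); i=1+st[1:,4].argmax(); P=W[l==i]
    R=Ro.from_euler("xyz",s["orientation"]); T=R.inv().apply(P-s["tcp_pos"])
    print("held n",st[i,4],"tool x (loop is -x)",np.percentile(T[:,0],[1,99]).round(4),"y",np.percentile(T[:,1],[1,99]).round(4))
    b=T[(abs(T[:,0])<.025)&(abs(T[:,1])<.015)]; A=np.c_[b[:,:2],np.ones(len(b))]; print("top plane z(tool) = ",np.linalg.lstsq(A,b[:,2],rcond=None)[0].round(4))
E
python3 - <<'E'
from h import *
held("w4") if 0 else None
cap("wrist","w9"); held("w9"); to(.488,.196,.25,88.3)
E
```

```text
held n 13216 tool x (loop is -x) [-0.0518  0.0321] y [-0.0253  0.0244]
top plane z(tool) =  [-0.0001  0.0041 -0.0218]
t 23.25 tcp [ 0.5698 -0.3224  0.2462] rpy [180.  -0. 172.] q6 -117.3 op 0.465 gf 26.4 -> dp [15.3  50.2  -0.35] twist [ 0.  -0.  -6.3]
```

Request:
drive_tool:
  deltas:
    - {"dp":[0.7,2.2,0],"twist":[0,0,0],"jaw":0.455}
    - {"dp":[2,6.7,0],"twist":[0,0,-0.5],"jaw":0.455}
    - {"dp":[3.4,11.2,-0.3],"twist":[0,0,-1],"jaw":0.455}
    - {"dp":[4.8,15.8,-0.3],"twist":[0,0,-1.5],"jaw":0.455}
    - {"dp":[6.2,20.4,-0.3],"twist":[0,0,-2],"jaw":0.455}
    - {"dp":[7.6,25,-0.3],"twist":[0,0,-3],"jaw":0.455}
    - {"dp":[9,29.6,-0.3],"twist":[0,0,-3.5],"jaw":0.455}
    - {"dp":[10.4,34.2,-0.3],"twist":[0,0,-4],"jaw":0.455}
    - {"dp":[11.8,38.8,-0.3],"twist":[0,0,-4.5],"jaw":0.455}
    - {"dp":[13.2,43.3,-0.3],"twist":[0,0,-5],"jaw":0.455}
    - {"dp":[14.5,47.7,-0.3],"twist":[0,0,-5.8],"jaw":0.455}
    - {"dp":[15.3,50.2,-0.3],"twist":[0,0,-6.3],"jaw":0.455}

```text
time: 24.45
tcp_pos: [0.4871, 0.1984, 0.2486]
orientation: [-3.141, -0.001, 3.115]
ft_force: [1.0, -0.2, -0.9]
opening: 0.459
grasp_force: 26.4
```

Request:
drive_tool:
  deltas:
    - {"dp":[0,0,0],"twist":[0,0,0],"jaw":0.455}
    - {"dp":[0,0,0],"twist":[0,0,0],"jaw":0.455}
    - {"dp":[0,0,0],"twist":[0,0,0],"jaw":0.455}

```text
time: 24.75
tcp_pos: [0.4884, 0.1949, 0.2493]
orientation: [-3.141, 0.0, 3.112]
ft_force: [-0.5, 0.8, -0.2]
opening: 0.459
grasp_force: 26.4
```

Run:
```python
from h import *
cap("wrist","w10"); held("w10"); to(.487,.196,.168,88.3)
```

```text
held n 13435 tool x (loop is -x) [-0.0513  0.0324] y [-0.0253  0.0246]
top plane z(tool) =  [-0.0035  0.0037 -0.0208]
t 24.8 tcp [0.4886 0.1948 0.2494] rpy [-180.     0.   178.3] q6 -73.7 op 0.459 gf 26.4 -> dp [0.16 0.12 8.14] twist [-0.  0. -0.]
```

Request:
drive_tool:
  deltas:
    - {"dp":[0,0.1,1],"twist":[0,0,0],"jaw":0.455}
    - {"dp":[0,0.1,2.5],"twist":[0,0,0],"jaw":0.455}
    - {"dp":[0,0.1,4],"twist":[0,0,0],"jaw":0.455}
    - {"dp":[0,0.1,5.5],"twist":[0,0,0],"jaw":0.455}
    - {"dp":[0,0.1,7],"twist":[0,0,0],"jaw":0.455}
    - {"dp":[0,0.1,7.8],"twist":[0,0,0],"jaw":0.455}
    - {"dp":[0,0.1,8.2],"twist":[0,0,0],"jaw":0.455}
    - {"dp":[0,0.1,8.2],"twist":[0,0,0],"jaw":0.455}
    - {"dp":[0,0.1,8.2],"twist":[0,0,0],"jaw":0.455}

```text
time: 25.7
tcp_pos: [0.4889, 0.1966, 0.1683]
orientation: [-3.142, 0.002, 3.112]
ft_force: [1.1, -0.3, -1.1]
opening: 0.459
grasp_force: 26.5
```

Run:
```python
from h import *
cap("wrist","w11"); held("w11"); to(.488,.196,.168,88.3)
cap("scene","s11"); prong("s11")
```

```text
held n 13976 tool x (loop is -x) [-0.0506  0.0322] y [-0.0254  0.0245]
top plane z(tool) =  [ 0.0126  0.005  -0.0209]
t 25.75 tcp [0.4889 0.1967 0.1684] rpy [1.800e+02 1.000e-01 1.783e+02] q6 -73.5 op 0.46 gf 26.5 -> dp [ 0.09 -0.07  0.04] twist [0.  0.1 0. ]
prong 7 [315.  201.3] [0.5894 0.0917 0.2019] 238.9
prong 7 [271.  222.3] [0.7058 0.0881 0.202 ] 298.3
prong 7 [359.  221.7] [0.534  0.1938 0.2017] 179.1
prong 8 [268.  268.5] [0.7672 0.1878 0.2027] 357.9
prong 9 [362. 268.] [0.5962 0.2933 0.2021] 118.0
prong 9 [315. 294.] [0.7125 0.2902 0.2023] 57.5
```

Prong visible in place, no contact force. Releasing.

Request:
drive_tool:
  deltas:
    - {"dp":[0,0,0],"twist":[0,0,0],"jaw":0.5}
    - {"dp":[0,0,0],"twist":[0,0,0],"jaw":0.6}
    - {"dp":[0,0,0],"twist":[0,0,0],"jaw":0.75}
    - {"dp":[0,0,0],"twist":[0,0,0],"jaw":0.85}
    - {"dp":[0,0,0],"twist":[0,0,0],"jaw":0.85}
    - {"dp":[0,0,-2],"twist":[0,0,0],"jaw":0.85}
    - {"dp":[0,0,-5],"twist":[0,0,0],"jaw":0.85}
    - {"dp":[0,0,-10],"twist":[0,0,0],"jaw":0.85}
    - {"dp":[0,0,-13.5],"twist":[0,0,0],"jaw":0.85}
    - {"dp":[0,0,-13.5],"twist":[0,0,0],"jaw":0.85}
    - {"dp":[0,0,-13.5],"twist":[0,0,0],"jaw":0.85}

```text
time: 26.9
tcp_pos: [0.4883, 0.1967, 0.3032]
orientation: [3.142, 0.002, 3.112]
ft_force: [0.3, 0.4, -0.7]
opening: 0.853
grasp_force: 0.0
```

```bash
cat >> h.py <<'E'
def hung(f):  # hanging bodies: pale points 60-150 mm up near the tree
    p,d,c=load(f); W=cloud(d,c); q=W-np.array([.650,.192,0]); rr=np.hypot(q[...,0],q[...,1])
    m=((rr>.05)&(rr<.16)&(W[...,2]>.068)&(W[...,2]<.145)&(p.min(2)>85)).astype(np.uint8)
    n,l,s,ce=cv2.connectedComponentsWithStats(m)
    for i in range(1,n):
        if s[i,4]<40: continue
        P=W[l==i]; a=P.mean(0); print("hung",s[i,4],ce[i].round(),a.round(3),"z",P[:,2].min().round(3),P[:,2].max().round(3),"r",np.hypot(*(a[:2]-[.65,.192])).round(3),np.degrees(np.arctan2(a[1]-.192,a[0]-.650)).round(0)%360)
E
python3 - <<'E'
from h import *
cap("scene","s12"); hung("s12"); prong("s12"); to(.649,.192,.30,88.3)
E
```

```text
hung 161 [361. 242.] [0.529 0.207 0.122] z 0.078 0.145 r 0.122 173.0
hung 215 [280. 247.] [0.703 0.11  0.115] z 0.074 0.143 r 0.097 303.0
hung 50 [358. 266.] [0.574 0.255 0.126] z 0.098 0.145 r 0.099 140.0
hung 41 [350. 275.] [0.602 0.265 0.126] z 0.088 0.14 r 0.087 124.0
hung 269 [315. 304.] [0.707 0.28  0.118] z 0.077 0.144 r 0.105 57.0
prong 7 [315.  201.3] [0.589  0.091  0.2008] 238.9
prong 7 [271.  222.3] [0.7059 0.0883 0.2023] 298.3
prong 7 [359.  221.7] [0.5335 0.1932 0.2005] 179.4
prong 8 [268.  268.5] [0.767  0.1872 0.2015] 357.7
prong 9 [362. 268.] [0.5958 0.2929 0.2011] 118.2
prong 9 [315. 294.] [0.7125 0.2902 0.2021] 57.5
t 26.95 tcp [0.4881 0.1966 0.3022] rpy [-180.     0.   178.3] q6 -73.5 op 0.85 gf 0.0 -> dp [-1.61e+01  1.00e-02  2.30e-01] twist [-0.  0.  0.]
```

Four hang now, at about 57°, 118°, 178° and 298°. Turning −60° again brings the free 238° branch to the front.

Request:
drive_tool:
  deltas:
    - {"dp":[-3,0,0],"twist":[0,0,0],"jaw":0.85}
    - {"dp":[-7,0,0],"twist":[0,0,0],"jaw":0.85}
    - {"dp":[-11,0,0],"twist":[0,0,0],"jaw":0.85}
    - {"dp":[-15,0,0],"twist":[0,0,0],"jaw":0.85}
    - {"dp":[-16.1,0,0],"twist":[0,0,0],"jaw":0.85}
    - {"dp":[-16.1,0,2],"twist":[0,0,0],"jaw":0.85}
    - {"dp":[-16.1,0,5],"twist":[0,0,0],"jaw":0.85}
    - {"dp":[-16.1,0,7.3],"twist":[0,0,0],"jaw":0.85}
    - {"dp":[-16.1,0,8],"twist":[0,0,0],"jaw":0.7}
    - {"dp":[-16.1,0,8],"twist":[0,0,0],"jaw":0.5}
    - {"dp":[-16.1,0,8],"twist":[0,0,0],"jaw":0.42}
    - {"dp":[-16.1,0,8],"twist":[0,0,0],"jaw":0.38}

```text
time: 28.15
tcp_pos: [0.6495, 0.191, 0.2241]
orientation: [-3.14, 0.002, 3.112]
ft_force: [-0.2, -6.8, -3.2]
opening: 0.394
grasp_force: 56.9
```

Request:
drive_tool:
  deltas:
    - {"dp":[0,0,0],"twist":[0,0,0],"jaw":0.37}
    - {"dp":[0,0,0],"twist":[0,0,0],"jaw":0.37}
    - {"dp":[0,0,0],"twist":[0,0,1],"jaw":0.37}
    - {"dp":[0,0,0],"twist":[0,0,3],"jaw":0.37}
    - {"dp":[0,0,0],"twist":[0,0,6],"jaw":0.37}
    - {"dp":[0,0,0],"twist":[0,0,9],"jaw":0.37}
    - {"dp":[0,0,0],"twist":[0,0,12],"jaw":0.37}
    - {"dp":[0,0,0],"twist":[0,0,15],"jaw":0.37}
    - {"dp":[0,0,0],"twist":[0,0,18],"jaw":0.37}
    - {"dp":[0,0,0],"twist":[0,0,21],"jaw":0.37}
    - {"dp":[0,0,0],"twist":[0,0,24],"jaw":0.37}
    - {"dp":[0,0,0],"twist":[0,0,27],"jaw":0.37}

```text
time: 29.35
tcp_pos: [0.6495, 0.191, 0.2241]
orientation: [-3.141, 0.002, 2.639]
ft_force: [-0.8, -6.5, -2.7]
opening: 0.392
grasp_force: 59.8
```

Request:
drive_tool:
  deltas:
    - {"dp":[0,0,0],"twist":[0,0,3],"jaw":0.37}
    - {"dp":[0,0,0],"twist":[0,0,6],"jaw":0.37}
    - {"dp":[0,0,0],"twist":[0,0,9],"jaw":0.37}
    - {"dp":[0,0,0],"twist":[0,0,12],"jaw":0.37}
    - {"dp":[0,0,0],"twist":[0,0,15],"jaw":0.37}
    - {"dp":[0,0,0],"twist":[0,0,18],"jaw":0.37}
    - {"dp":[0,0,0],"twist":[0,0,21],"jaw":0.37}
    - {"dp":[0,0,0],"twist":[0,0,24],"jaw":0.37}
    - {"dp":[0,0,0],"twist":[0,0,27],"jaw":0.37}
    - {"dp":[0,0,0],"twist":[0,0,30],"jaw":0.37}
    - {"dp":[0,0,0],"twist":[0,0,32],"jaw":0.37}
    - {"dp":[0,0,0],"twist":[0,0,33],"jaw":0.37}

```text
time: 30.55
tcp_pos: [0.6494, 0.1909, 0.2241]
orientation: [3.141, 0.002, 2.064]
ft_force: [-0.3, -5.2, -3.0]
opening: 0.391
grasp_force: 59.9
```

Request:
drive_tool:
  deltas:
    - {"dp":[0,0,0],"twist":[0,0,0],"jaw":0.37}
    - {"dp":[0,0,0],"twist":[0,0,0],"jaw":0.5}
    - {"dp":[0,0,0],"twist":[0,0,0],"jaw":0.75}
    - {"dp":[0,0,0],"twist":[0,0,0],"jaw":0.85}
    - {"dp":[0,0,-3],"twist":[0,0,0],"jaw":0.85}
    - {"dp":[0,0,-7],"twist":[0,0,0],"jaw":0.85}
    - {"dp":[0,0,-11],"twist":[0,0,0],"jaw":0.85}
    - {"dp":[0,0,-11],"twist":[0,0,0],"jaw":0.85}
    - {"dp":[0,0,-11],"twist":[0,0,0],"jaw":0.85}

```text
time: 31.45
tcp_pos: [0.6493, 0.1922, 0.3342]
orientation: [3.139, 0.001, 2.065]
ft_force: [0.9, -0.3, -1.0]
opening: 0.851
grasp_force: 0.0
```

Run:
```python
from h import *
cap("top","top4"); cap("scene","s13"); prong("s13"); hung("s13"); pieces("top4")
to(.433,-.278,.15,82.6)
```

```text
prong 7 [271.  222.3] [0.7059 0.0883 0.2023] 298.3
prong 8 [359.1 221.9] [0.5337 0.194  0.2009] 179.0
prong 9 [267.9 268.7] [0.7674 0.1874 0.2014] 357.8
prong 6 [362.5 268. ] [0.5951 0.2937 0.2016] 118.4
prong 9 [315. 294.] [0.7123 0.2898 0.2011] 57.5
hung 244 [351. 283.] [0.608 0.28  0.118] z 0.074 0.144 r 0.098 115.0
hung 183 [278. 286.] [0.755 0.198 0.116] z 0.075 0.145 r 0.105 3.0
hung 261 [307. 298.] [0.714 0.258 0.117] z 0.077 0.144 r 0.092 46.0
piece 314 [416.31210191 243.43630573] [ 0.4341 -0.2771] -6.8 44.5 108.9
t 31.55 tcp [0.649  0.192  0.3321] rpy [-180.     0.   118.3] q6 -17.4 op 0.852 gf 0.0 -> dp [-31.12 -41.31  18.24] twist [ -0.    0.  -54.3]
```

Request:
drive_tool:
  deltas:
    - {"dp":[-2.2,-3,0],"twist":[0,0,-4],"jaw":0.8}
    - {"dp":[-5,-6.7,0.5],"twist":[0,0,-9],"jaw":0.7}
    - {"dp":[-7.9,-10.5,1],"twist":[0,0,-14],"jaw":0.7}
    - {"dp":[-10.8,-14.3,1.5],"twist":[0,0,-19],"jaw":0.7}
    - {"dp":[-13.7,-18.2,2],"twist":[0,0,-24],"jaw":0.7}
    - {"dp":[-16.6,-22,3],"twist":[0,0,-29],"jaw":0.7}
    - {"dp":[-19.5,-25.9,4],"twist":[0,0,-34],"jaw":0.7}
    - {"dp":[-22.4,-29.8,6],"twist":[0,0,-39],"jaw":0.7}
    - {"dp":[-25.3,-33.6,8],"twist":[0,0,-44],"jaw":0.7}
    - {"dp":[-28.2,-37.4,11],"twist":[0,0,-49],"jaw":0.7}
    - {"dp":[-30.3,-40.2,14],"twist":[0,0,-53],"jaw":0.7}
    - {"dp":[-31.1,-41.4,18.2],"twist":[0,0,-54.5],"jaw":0.7}

```text
time: 32.75
tcp_pos: [0.4317, -0.2807, 0.1505]
orientation: [-3.14, 0.003, 3.017]
ft_force: [1.4, -1.6, -0.9]
opening: 0.699
grasp_force: 0.0
```

Request:
drive_tool:
  deltas:
    - {"dp":[0,0,0],"twist":[0,0,0],"jaw":0.7}
    - {"dp":[0,0,0],"twist":[0,0,0],"jaw":0.7}
    - {"dp":[0,0,0],"twist":[0,0,0],"jaw":0.7}

```text
time: 33.05
tcp_pos: [0.4335, -0.2777, 0.1524]
orientation: [-3.141, 0.003, 3.017]
ft_force: [-0.0, 0.0, 0.9]
opening: 0.699
grasp_force: 0.0
```

Run:
```python
from h import *
cap("scene","s14"); hung("s14")
cap("wrist","w14"); wp("w14")
to(.433,-.279,.003,82.8)
```

```text
hung 241 [352. 283.] [0.608 0.281 0.118] z 0.073 0.144 r 0.098 115.0
hung 177 [278. 286.] [0.755 0.198 0.115] z 0.074 0.144 r 0.105 3.0
hung 258 [311. 298.] [0.706 0.263 0.116] z 0.074 0.144 r 0.091 52.0
wp 4060 [319. 197.] [ 0.4327 -0.28  ] -7.0 43.9 110.7
t 33.15 tcp [ 0.4336 -0.2776  0.1527] rpy [-179.9    0.2  172.9] q6 -122.9 op 0.699 gf 0.0 -> dp [ 0.1  -0.12 14.97] twist [-0.1  0.2  0.1]
```

Request:
drive_tool:
  deltas:
    - {"dp":[0.1,-0.2,4],"twist":[0,0.2,0],"jaw":0.7}
    - {"dp":[0.1,-0.2,8],"twist":[0,0.2,0],"jaw":0.7}
    - {"dp":[0.1,-0.2,11.5],"twist":[0,0.2,0],"jaw":0.7}
    - {"dp":[0.1,-0.2,14],"twist":[0,0.2,0],"jaw":0.7}
    - {"dp":[0.1,-0.2,14.9],"twist":[0,0.2,0],"jaw":0.68}
    - {"dp":[0.1,-0.2,14.9],"twist":[0,0.2,0],"jaw":0.65}
    - {"dp":[0.1,-0.2,14.9],"twist":[0,0.2,0],"jaw":0.55}
    - {"dp":[0.1,-0.2,14.9],"twist":[0,0.2,0],"jaw":0.5}
    - {"dp":[0.1,-0.2,14.9],"twist":[0,0.2,0],"jaw":0.475}
    - {"dp":[0.1,-0.2,14.9],"twist":[0,0.2,0],"jaw":0.46}
    - {"dp":[0.1,-0.2,14.9],"twist":[0,0.2,0],"jaw":0.455}
    - {"dp":[0.1,-0.2,14.9],"twist":[0,0.2,0],"jaw":0.455}

```text
time: 34.35
tcp_pos: [0.4321, -0.2803, 0.0035]
orientation: [-3.14, -0.0, 3.016]
ft_force: [-0.2, 2.4, 9.9]
opening: 0.46
grasp_force: 26.6
```

Request:
drive_tool:
  deltas:
    - {"dp":[0,0,-0.3],"twist":[0,0,0],"jaw":0.455}
    - {"dp":[0,0,-1],"twist":[0,0,0],"jaw":0.455}
    - {"dp":[0,0,-2],"twist":[0,0,0],"jaw":0.455}
    - {"dp":[0,0,-4],"twist":[0,0,0],"jaw":0.455}
    - {"dp":[0,0,-7],"twist":[0,0,0],"jaw":0.455}
    - {"dp":[0,0,-11],"twist":[0,0,0],"jaw":0.455}
    - {"dp":[0,0,-15],"twist":[0,0,0],"jaw":0.455}
    - {"dp":[0,0,-19],"twist":[0,0,0],"jaw":0.455}
    - {"dp":[0,0,-22.5],"twist":[0,0,0],"jaw":0.455}
    - {"dp":[0,0,-24.5],"twist":[0,0,0],"jaw":0.455}
    - {"dp":[0,0,-24.5],"twist":[0,0,0],"jaw":0.455}
    - {"dp":[0,0,-24.5],"twist":[0,0,0],"jaw":0.455}

```text
time: 35.55
tcp_pos: [0.4318, -0.2798, 0.2473]
orientation: [-3.141, -0.002, 3.016]
ft_force: [-0.4, 0.1, -1.2]
opening: 0.463
grasp_force: 26.5
```

Run:
```python
from h import *
cap("wrist","w15"); held("w15"); to(.488,.196,.25,88.3)
cap("top","top5"); hung("top5"); prong("top5")
```

```text
held n 12736 tool x (loop is -x) [-0.0515  0.0316] y [-0.0252  0.02  ]
top plane z(tool) =  [ 0.0038  0.0048 -0.0219]
t 35.6 tcp [ 0.4317 -0.2797  0.2466] rpy [180.   -0.2 172.8] q6 -123.0 op 0.457 gf 26.5 -> dp [ 0.36 47.9  -0.31] twist [ 0.  -0.2 -5.5]
hung 44 [279. 148.] [0.745 0.178 0.123] z 0.078 0.143 r 0.096 352.0
hung 58 [252. 167.] [0.683 0.266 0.113] z 0.076 0.143 r 0.081 66.0
hung 84 [249. 192.] [0.599 0.271 0.117] z 0.074 0.142 r 0.094 123.0
hung 52 [302. 195.] [0.591 0.102 0.122] z 0.075 0.144 r 0.107 237.0
prong 7 [274.  134.3] [0.7665 0.1877 0.2026] 357.9
prong 5 [240. 151.] [0.7119 0.2907 0.2022] 57.9
prong 4 [305.5 153.5] [0.7059 0.0889 0.2038] 298.5
prong 6 [237.  188.5] [0.5943 0.2946 0.2015] 118.5
prong 5 [303.2 191.6] [0.5876 0.0936 0.2002] 237.6
prong 7 [269.  208.7] [0.5338 0.1953 0.201 ] 178.4
```

Request:
drive_tool:
  deltas:
    - {"dp":[0.6,2.2,0],"twist":[0,0,0],"jaw":0.455}
    - {"dp":[0.3,6.5,0],"twist":[0,0,-0.5],"jaw":0.455}
    - {"dp":[0,11,-0.3],"twist":[0,0,-1],"jaw":0.455}
    - {"dp":[0,15.5,-0.3],"twist":[0,0,-1.5],"jaw":0.455}
    - {"dp":[0,20,-0.3],"twist":[0,0,-2],"jaw":0.455}
    - {"dp":[0,24.4,-0.3],"twist":[0,0,-2.5],"jaw":0.455}
    - {"dp":[0,28.8,-0.3],"twist":[0,0,-3],"jaw":0.455}
    - {"dp":[0,33.2,-0.3],"twist":[0,0,-3.5],"jaw":0.455}
    - {"dp":[0.2,37.6,-0.3],"twist":[0,0,-4],"jaw":0.455}
    - {"dp":[0.4,42,-0.3],"twist":[0,0,-4.5],"jaw":0.455}
    - {"dp":[0.4,46,-0.3],"twist":[0,0,-5],"jaw":0.455}
    - {"dp":[0.4,47.9,-0.3],"twist":[0,-0.2,-5.5],"jaw":0.455}

```text
time: 36.85
tcp_pos: [0.4877, 0.1984, 0.2488]
orientation: [-3.141, -0.001, 3.115]
ft_force: [-0.1, 0.1, -1.4]
opening: 0.462
grasp_force: 26.6
```

Request:
drive_tool:
  deltas:
    - {"dp":[0,0,0],"twist":[0,0,0],"jaw":0.455}
    - {"dp":[0,0,0],"twist":[0,0,0],"jaw":0.455}
    - {"dp":[0,0,0],"twist":[0,0,0],"jaw":0.455}

```text
time: 37.15
tcp_pos: [0.4879, 0.1948, 0.2496]
orientation: [-3.141, 0.0, 3.111]
ft_force: [-1.2, 0.7, -0.2]
opening: 0.463
grasp_force: 26.6
```

Run:
```python
from h import *
cap("wrist","w16"); held("w16"); to(.488,.196,.168,88.3)
```

```text
held n 13431 tool x (loop is -x) [-0.051   0.0318] y [-0.0254  0.0246]
top plane z(tool) =  [ 0.0015  0.0047 -0.021 ]
t 37.2 tcp [0.488  0.1947 0.2499] rpy [-180.     0.   178.2] q6 -73.7 op 0.457 gf 26.6 -> dp [0.01 0.13 8.19] twist [-0.   0.  -0.1]
```

Request:
drive_tool:
  deltas:
    - {"dp":[0,0.1,1],"twist":[0,0,0],"jaw":0.455}
    - {"dp":[0,0.1,2.5],"twist":[0,0,0],"jaw":0.455}
    - {"dp":[0,0.1,4],"twist":[0,0,0],"jaw":0.455}
    - {"dp":[0,0.1,5.5],"twist":[0,0,0],"jaw":0.455}
    - {"dp":[0,0.1,7],"twist":[0,0,0],"jaw":0.455}
    - {"dp":[0,0.1,7.8],"twist":[0,0,0],"jaw":0.455}
    - {"dp":[0,0.1,8.2],"twist":[0,0,0],"jaw":0.455}
    - {"dp":[0,0.1,8.2],"twist":[0,0,0],"jaw":0.455}
    - {"dp":[0,0.1,8.2],"twist":[0,0,0],"jaw":0.455}

```text
time: 38.1
tcp_pos: [0.4885, 0.1966, 0.1686]
orientation: [3.141, 0.002, 3.112]
ft_force: [0.3, 0.1, 0.1]
opening: 0.461
grasp_force: 26.6
```

Run:
```python
from h import *
cap("wrist","w17"); held("w17"); to(.488,.196,.168,88.3); cap("scene","s17"); prong("s17")
```

```text
held n 13943 tool x (loop is -x) [-0.0508  0.0317] y [-0.0254  0.0244]
top plane z(tool) =  [ 0.0076  0.0031 -0.0211]
t 38.15 tcp [0.4885 0.1967 0.1687] rpy [1.800e+02 1.000e-01 1.783e+02] q6 -73.5 op 0.46 gf 26.6 -> dp [ 0.04 -0.07  0.07] twist [0.  0.1 0. ]
prong 7 [315.  201.3] [0.5895 0.0918 0.2021] 238.9
prong 7 [271.  222.3] [0.7057 0.0878 0.2015] 298.1
prong 7 [359.  221.7] [0.5342 0.194  0.2021] 179.0
prong 8 [268.  268.5] [0.7672 0.1878 0.2026] 357.9
prong 8 [362.1 267.9] [0.5955 0.293  0.2015] 118.3
prong 9 [315. 294.] [0.7125 0.2901 0.202 ] 57.5
```

Request:
drive_tool:
  deltas:
    - {"dp":[0,0,0],"twist":[0,0,0],"jaw":0.5}
    - {"dp":[0,0,0],"twist":[0,0,0],"jaw":0.6}
    - {"dp":[0,0,0],"twist":[0,0,0],"jaw":0.75}
    - {"dp":[0,0,0],"twist":[0,0,0],"jaw":0.85}
    - {"dp":[0,0,0],"twist":[0,0,0],"jaw":0.85}
    - {"dp":[0,0,-2],"twist":[0,0,0],"jaw":0.85}
    - {"dp":[0,0,-5],"twist":[0,0,0],"jaw":0.85}
    - {"dp":[0,0,-10],"twist":[0,0,0],"jaw":0.85}
    - {"dp":[0,-4,-13.5],"twist":[0,0,0],"jaw":0.85}
    - {"dp":[0,-9,-13.5],"twist":[0,0,0],"jaw":0.85}
    - {"dp":[0,-14,-13.5],"twist":[0,0,0],"jaw":0.85}
    - {"dp":[0,-18,-13.5],"twist":[0,0,0],"jaw":0.85}

```text
time: 39.4
tcp_pos: [0.4823, 0.0148, 0.3036]
orientation: [-3.141, 0.002, 3.112]
ft_force: [0.4, -0.3, 0.8]
opening: 0.852
grasp_force: 0.0
```

Request:
drive_tool:
  deltas:
    - {"dp":[0,0,0],"jaw":0.85,"twist":[0,0,0]}
    - {"dp":[0,0,0],"jaw":0.85,"twist":[0,0,0]}
    - {"dp":[0,0,0],"jaw":0.85,"twist":[0,0,0]}
    - {"dp":[0,0,0],"jaw":0.85,"twist":[0,0,0]}
    - {"dp":[0,0,0],"jaw":0.85,"twist":[0,0,0]}
    - {"dp":[0,0,0],"jaw":0.85,"twist":[0,0,0]}
    - {"dp":[0,0,0],"jaw":0.85,"twist":[0,0,0]}
    - {"dp":[0,0,0],"jaw":0.85,"twist":[0,0,0]}
    - {"dp":[0,0,0],"jaw":0.85,"twist":[0,0,0]}
    - {"dp":[0,0,0],"jaw":0.85,"twist":[0,0,0]}
    - {"dp":[0,0,0],"jaw":0.85,"twist":[0,0,0]}
    - {"dp":[0,0,0],"jaw":0.85,"twist":[0,0,0]}

```text
time: 40.6
tcp_pos: [0.4828, 0.0167, 0.3032]
orientation: [-3.141, 0.001, 3.112]
ft_force: [-0.2, -0.3, 0.8]
opening: 0.848
grasp_force: 0.0
```

Request:
drive_tool:
  deltas:
    - {"dp":[0,0,0],"jaw":0.85,"twist":[0,0,0]}
    - {"dp":[0,0,0],"jaw":0.85,"twist":[0,0,0]}
    - {"dp":[0,0,0],"jaw":0.85,"twist":[0,0,0]}
    - {"dp":[0,0,0],"jaw":0.85,"twist":[0,0,0]}
    - {"dp":[0,0,0],"jaw":0.85,"twist":[0,0,0]}
    - {"dp":[0,0,0],"jaw":0.85,"twist":[0,0,0]}
    - {"dp":[0,0,0],"jaw":0.85,"twist":[0,0,0]}
    - {"dp":[0,0,0],"jaw":0.85,"twist":[0,0,0]}
    - {"dp":[0,0,0],"jaw":0.85,"twist":[0,0,0]}
    - {"dp":[0,0,0],"jaw":0.85,"twist":[0,0,0]}
    - {"dp":[0,0,0],"jaw":0.85,"twist":[0,0,0]}
    - {"dp":[0,0,0],"jaw":0.85,"twist":[0,0,0]}

```text
time: 41.8
tcp_pos: [0.4828, 0.0167, 0.3032]
orientation: [-3.142, 0.001, 3.112]
ft_force: [-0.1, -0.2, 0.2]
opening: 0.848
grasp_force: 0.0
```

Request:
drive_tool:
  deltas:
    - {"dp":[0,0,0],"jaw":0.85,"twist":[0,0,0]}
    - {"dp":[0,0,0],"jaw":0.85,"twist":[0,0,0]}
    - {"dp":[0,0,0],"jaw":0.85,"twist":[0,0,0]}
    - {"dp":[0,0,0],"jaw":0.85,"twist":[0,0,0]}
    - {"dp":[0,0,0],"jaw":0.85,"twist":[0,0,0]}
    - {"dp":[0,0,0],"jaw":0.85,"twist":[0,0,0]}
    - {"dp":[0,0,0],"jaw":0.85,"twist":[0,0,0]}
    - {"dp":[0,0,0],"jaw":0.85,"twist":[0,0,0]}
    - {"dp":[0,0,0],"jaw":0.85,"twist":[0,0,0]}
    - {"dp":[0,0,0],"jaw":0.85,"twist":[0,0,0]}
    - {"dp":[0,0,0],"jaw":0.85,"twist":[0,0,0]}
    - {"dp":[0,0,0],"jaw":0.85,"twist":[0,0,0]}

```text
time: 43.0
tcp_pos: [0.4828, 0.0167, 0.3032]
orientation: [-3.141, 0.001, 3.112]
ft_force: [-0.5, -0.9, -0.8]
opening: 0.853
grasp_force: 0.0
```

Request:
drive_tool:
  deltas:
    - {"dp":[0,0,0],"jaw":0.85,"twist":[0,0,0]}
    - {"dp":[0,0,0],"jaw":0.85,"twist":[0,0,0]}
    - {"dp":[0,0,0],"jaw":0.85,"twist":[0,0,0]}
    - {"dp":[0,0,0],"jaw":0.85,"twist":[0,0,0]}
    - {"dp":[0,0,0],"jaw":0.85,"twist":[0,0,0]}
    - {"dp":[0,0,0],"jaw":0.85,"twist":[0,0,0]}
    - {"dp":[0,0,0],"jaw":0.85,"twist":[0,0,0]}
    - {"dp":[0,0,0],"jaw":0.85,"twist":[0,0,0]}
    - {"dp":[0,0,0],"jaw":0.85,"twist":[0,0,0]}
    - {"dp":[0,0,0],"jaw":0.85,"twist":[0,0,0]}
    - {"dp":[0,0,0],"jaw":0.85,"twist":[0,0,0]}
    - {"dp":[0,0,0],"jaw":0.85,"twist":[0,0,0]}

```text
time: 44.2
tcp_pos: [0.4828, 0.0167, 0.3032]
orientation: [-3.141, 0.001, 3.112]
ft_force: [0.5, -0.5, 0.3]
opening: 0.851
grasp_force: 0.0
```

Request:
drive_tool:
  deltas:
    - {"dp":[0,0,0],"jaw":0.85,"twist":[0,0,0]}
    - {"dp":[0,0,0],"jaw":0.85,"twist":[0,0,0]}
    - {"dp":[0,0,0],"jaw":0.85,"twist":[0,0,0]}
    - {"dp":[0,0,0],"jaw":0.85,"twist":[0,0,0]}
    - {"dp":[0,0,0],"jaw":0.85,"twist":[0,0,0]}
    - {"dp":[0,0,0],"jaw":0.85,"twist":[0,0,0]}
    - {"dp":[0,0,0],"jaw":0.85,"twist":[0,0,0]}
    - {"dp":[0,0,0],"jaw":0.85,"twist":[0,0,0]}
    - {"dp":[0,0,0],"jaw":0.85,"twist":[0,0,0]}
    - {"dp":[0,0,0],"jaw":0.85,"twist":[0,0,0]}
    - {"dp":[0,0,0],"jaw":0.85,"twist":[0,0,0]}
    - {"dp":[0,0,0],"jaw":0.85,"twist":[0,0,0]}

```text
time: 45.4
tcp_pos: [0.4828, 0.0168, 0.3032]
orientation: [-3.142, 0.001, 3.112]
ft_force: [-0.0, 0.3, -0.2]
opening: 0.853
grasp_force: 0.0
```

Request:
drive_tool:
  deltas:
    - {"dp":[0,0,0],"jaw":0.85,"twist":[0,0,0]}
    - {"dp":[0,0,0],"jaw":0.85,"twist":[0,0,0]}
    - {"dp":[0,0,0],"jaw":0.85,"twist":[0,0,0]}
    - {"dp":[0,0,0],"jaw":0.85,"twist":[0,0,0]}
    - {"dp":[0,0,0],"jaw":0.85,"twist":[0,0,0]}
    - {"dp":[0,0,0],"jaw":0.85,"twist":[0,0,0]}
    - {"dp":[0,0,0],"jaw":0.85,"twist":[0,0,0]}
    - {"dp":[0,0,0],"jaw":0.85,"twist":[0,0,0]}
    - {"dp":[0,0,0],"jaw":0.85,"twist":[0,0,0]}
    - {"dp":[0,0,0],"jaw":0.85,"twist":[0,0,0]}
    - {"dp":[0,0,0],"jaw":0.85,"twist":[0,0,0]}
    - {"dp":[0,0,0],"jaw":0.85,"twist":[0,0,0]}

```text
time: 46.6
tcp_pos: [0.4828, 0.0167, 0.3032]
orientation: [-3.142, 0.001, 3.112]
ft_force: [0.6, 0.1, 1.2]
opening: 0.855
grasp_force: 0.0
```

Run:
```python
from h import *
cap("scene","s18"); hung("s18"); cap("top","top6"); hung("top6"); pieces("top6")
a=load("s18")[0][100:340,200:500]; b=load("top6")[0][110:270,180:330]
cv2.imwrite("pics/fin.png",np.hstack([cv2.resize(a,(460,368)),cv2.resize(b,(340,368))])[:,:,::-1])
```

```text
hung 142 [348. 249.] [0.564 0.203 0.116] z 0.075 0.145 r 0.086 173.0
hung 250 [352. 283.] [0.609 0.281 0.117] z 0.075 0.143 r 0.098 115.0
hung 180 [278. 286.] [0.755 0.198 0.115] z 0.072 0.143 r 0.105 3.0
hung 251 [315. 299.] [0.699 0.268 0.114] z 0.073 0.144 r 0.09 57.0
hung 43 [279. 148.] [0.745 0.177 0.126] z 0.077 0.144 r 0.096 351.0
hung 47 [252. 167.] [0.685 0.265 0.115] z 0.075 0.144 r 0.081 65.0
hung 81 [249. 192.] [0.599 0.271 0.118] z 0.074 0.145 r 0.094 123.0
hung 44 [276. 209.] [0.546 0.183 0.119] z 0.08 0.144 r 0.105 185.0
```

View pics/fin.png

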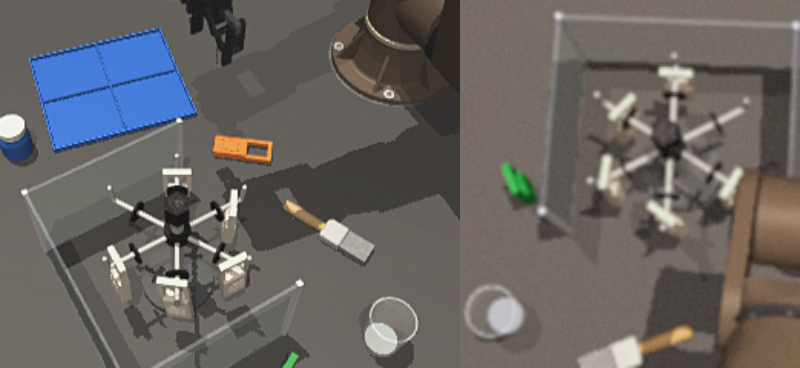

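The final view shows five ornaments hanging on five separate branches and an empty tray. The cup, jar and brush are where they were, and the arm is clear.

```bash
python3 -c "
from bench import job
print(job.sign_off())"
```

```text
the job is handed in; nothing more can be done
None
```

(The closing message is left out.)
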